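# Put the mixed-up laundry supplies back on their own stands

## Task

The three laundry supplies are standing in each other's places: put the jar in the middle of the round saucer, the carton in the middle of the rectangular tray and squared up with it (long sides along the tray's long sides), and the bottle in the middle of the slatted wooden stand, all upright. Each stand holds only one thing, so use the empty rubber mat as the free spot: set one of the three down in the middle of it and let go; at the end the mat is free again. Do not tip over any of the three, and leave the drinking glass, the dosing cup and the lunch box where they are.

Things in the scene. Friction and masses are not known exactly. Their poses are not given: they have to be found in the camera images.
- jar_mid (a point): Squat round jar of dark green glass with a steel lid as wide as the jar: 63 mm in diameter, 72 mm high, upright. The point is its centre, 36 mm above its underside; z is up along its axis. About 0.3 kg. At the start it stands in the rectangular tray.
- carton_mid (a point): White paperboard carton with grey labels on its sides, 80 mm (its own x) by 50 mm (its own y) by 66 mm high, rigid, upright. The point is its centre, 33 mm above its underside. About 0.3 kg. At the start it stands on the slatted stand, turned any way.
- bottle_mid (a point): Slim round white plastic bottle with a grey cap, 104 mm high, upright: straight body 48 mm in diameter up to 70 mm, then a tapered shoulder to the cap, 28 mm in diameter, from 84 mm up. The point is on its axis half-way up, 52 mm above its underside. About 0.16 kg. At the start it stands in the round saucer.
- saucer_top (a point): The jar's place: shallow round steel saucer fixed to the worktop, 124 mm across its rim, which stands 10 mm over the worktop. The point is the centre of its floor (the standing surface, about 95 mm wide), 4 mm above the worktop.
- tray_top (a point): The carton's place: rectangular white ceramic tray fixed to the worktop, 146 mm (its own x, the long sides) by 112 mm (its own y), with 5 mm thick walls whose rim stands 14 mm over the worktop. The point is the centre of its floor (the standing surface, 136 by 102 mm), 5 mm above the worktop.
- slats_top (a point): The bottle's place: square stand of three pale wooden slats, fixed to the worktop, 130 by 132 mm, no rim. The slats run along its own x, each 40 mm wide with 6 mm gaps. The point is the centre of its flat top (the standing surface), 18 mm above the worktop.
- mat_top (a point): The free spot: flat square black rubber mat with grey ribs, fixed to the worktop, 130 by 130 mm, no rim, empty at the start. The point is the centre of its top, 5 mm above the worktop.
- tumbler: Clear drinking glass, 66 mm across the rim, 85 mm high, loose, a bystander on the far side. Origin: centre of its underside.
- dosing_cup: Small blue plastic cup, 52 mm across the rim, 40 mm high, loose, a bystander in front of the robot. Origin: centre of its underside.
- lunchbox: Green plastic box, 80 by 150 by 50 mm high, loose, a bystander at the far left. Origin: centre of its underside.
There are look-alikes about, which are no part of the job. Of the things that look like the part that bears mat_top, the largest one is meant.

How it is judged:
By the outcome, as a careful person would: the job done as asked, in the order asked, and still so for the second after the job is handed in, with the robot touching nothing.
It also fails if it takes over 115 s, if anything falls off the work surface, if the arm or the gripper's body presses on something with over 40 N, if the wrist force passes 120 N, or if a joint passes its speed limit or range.

## Robot

A 7-joint arm with a two-finger parallel gripper is mounted at the origin on the work surface. World frame = base frame: x ahead of the robot, y to its left, z up, the work surface at z = 0. Lengths are in mm, angles in rad, forces in N, time in s.
With the tool pointing down it reaches from about 350 to 775 mm from the base axis. Payload 3.1 kg.
Tool frame: the origin (TCP) lies at the centre of the arm's flange, where the gripper is bolted on; the fingertips stand 173 mm ahead of it and the grasp point (between the pads) lies 155 mm ahead of it (ctrl.grip_depth is the distance from the TCP to the grasp point, in mm); z points along the fingers, y is the line along which they close (so a half turn about z gives the same grasp; the last joint's range is limited). The gripper opens to 85 mm and grips with 20 to 120 N. Pads are 22 mm wide; open, the fingers measure 114 mm over their backs; the gripper's body (76 mm by 85 mm) begins 54 mm behind the grasp point. The pads swing forward as they close: fully open they stand 13 mm farther back than shut.
Start: joints at [-1.212, 0.311, 0.014, 1.512, -0.004, 1.319, -0.027], TCP at [214.556, 506.437, 404.704] pointing down, gripper open.
Joint ranges: [-2.7, 2.7], [-0.3, 1.91], [-1.27, 1.3], [0.12, 2.57], [-1.44, 4.58], [0.2, 2.03], [-3.05, 3.05]. Speed limits (rad/s): [2.79, 2.79, 3.14, 3.14, 3.14, 3.14, 3.14].

## Interface

Orientations are given as a unit quaternion [w, x, y, z].
In Python, from cell import ctrl, optics, job gives the robot as it stands.
- The arm moves only by the tool step_arm, never from a script. Its argument "plan" is a list of rows, each a list of 3 entries, a list of its own where there are three numbers: the opening, from 0 (shut) to 1 (fully open), then the shift along the tool's x, y, z each as a share of 0.4 m, from -1 to 1, then the turn, a rotation vector about the tool's x, y, z each as a share of 2 rad, from -1 to 1. In form: [[claw, [dx, dy, dz], [ax, ay, az]], ...]. A call has 1 to 5 rows; each row is the pose to reach, as a shift and turn from the pose commanded when the call began, along the tool's axes at that moment; what a row does not reach only later rows make up. A row lasts 1/10 s, in which the tool goes at most 50 mm and 8.59 degrees, less where a joint would pass 70% of its speed; a pose out of reach is approached as far as the arm can. A call with a number of a shift or a turn outside -1 to 1 is refused whole. A call with a gripper value outside its range is refused whole. The fingers move at their own pace and stop on an object; "force" is the grip in N (left out, the last holds). Time passes only in rows, so rows that repeat a pose let the fingers close. It gives the time, the measured TCP pose, the force, the opening and the grip force at its end, in the units of the state.
- ctrl.read_state(): the state, without advancing time (a new reading comes with each control period).
- optics.grab_frame(name): name is "scene" or "top"; returns a dict with "pixels" (420x560x3 uint8, red, green, blue), "vfov" (degrees; the focal length in pixels is half the picture's height over the tangent of half this angle, whatever the lens; pixels are square), "cx", "cy" (the principal point, pixels), "extrinsics" (4x4, takes a point from camera to world coordinates). Camera axes: x right, y down, z forward; pixel columns grow to the right and rows downward; lengths in mm; the calibration is good to about 2 mm. A picture is of the moment at which its call begins. There is no depth.
- job.hand_in(): hands the job in; it is judged then, once.
The state is a dict: "clock": time; "qpos": joint angles; "joint_velocities": joint speeds; "tau": joint torques, N m; "tool_pos": TCP position; "eef_rot": TCP orientation; "contact_force": force on the tool from outside, world axes, zero at the start; "wrist_torque": the same for the moment, N m; "width": opening from 0.0 (shut) to 1.0 (fully open); "finger_force": force on a finger pad.
Only numpy, scipy, OpenCV 4.12 (cv2) and the standard library are available. Lean on these libraries where they do the work, as an engineer would, in place of code of your own. Each camera call takes 0.05 s, during which the arm holds its last target. There are 200 camera calls.

## Working session

There is one attempt and no reset: what is moved stays moved. The work goes in short steps, Python scripts to look and compute and a tool call to move; the robot and the scene stay as the last step left them, time stands still between calls to the robot, and variables do not carry over. Pictures are saved under pics/ and viewed, at most 14 in all, crops included, and the job is handed in when it is done.

Besides the shell and the picture viewer there is one more tool, called after ">>>" by a JSON object that holds its "method" and its "body", one argument or row to a line. step_arm: Moves the arm, as the interface text tells. Its arguments: {"type":"object","properties":{"plan":{"type":"array"},"force":{"type":"number"}},"required":["plan"]}

```bash
ls; mkdir -p pics; python3 - <<'E'
from cell import ctrl,optics,job
import cv2,numpy as np
for n in("scene","top"):
    f=optics.grab_frame(n);cv2.imwrite(f"pics/{n}0.png",f["pixels"][:,:,::-1])
    print(n,f["vfov"],f["cx"],f["cy"],np.round(f["extrinsics"],4).tolist(),{k for k in f})
print(ctrl.read_state(),ctrl.grip_depth)
E
```

```text
pics
scene 44.66762988543124 292.3174854971045 218.6468961765548 [[-0.3413, 0.5581, -0.7563, 1502.4886], [0.9399, 0.2024, -0.2748, 373.4012], [-0.0003, -0.8047, -0.5937, 774.3164], [0.0, 0.0, 0.0, 1.0]] {'vfov', 'cx', 'cy', 'extrinsics', 'pixels'}
top 49.99800787139432 279.7605823318796 207.14013915559258 [[0.0253, -0.9922, 0.1219, 456.0804], [-0.9997, -0.0258, -0.0027, 34.1601], [0.0058, -0.1218, -0.9925, 1283.1361], [0.0, 0.0, 0.0, 1.0]] {'vfov', 'cx', 'cy', 'extrinsics', 'pixels'}
{'clock': 0.1, 'qpos': array([-1.21166656,  0.31164939,  0.01395448,  1.51288813, -0.00441513,
        1.31917591, -0.02718377]), 'joint_velocities': array([ 0.00180875, -0.00077658,  0.00147093, -0.0035056 ,  0.00018451,
       -0.00056719,  0.00027995]), 'tau': array([ 1.13720434e-03, -3.80851328e+01,  1.46939750e-01, -2.31240267e+01,
        1.25126439e-02,  8.13198276e-03, -1.61580675e-05]), 'tool_pos': array([214.44499826, 506.1684695 , 403.73063563]), 'eef_rot': array([-1.77628810e-04,  1.99014242e-01,  9.79996041e-01, -1.02979249e-03]), 'contact_force': array([ 0.4618755 ,  0.30294743, -0.0865374 ]), 'wrist_torque': array([-0.00924256, -0.02550496,  0.03578318]), 'finger_force': 0.0, 'width': 0.9977445883448399} 154.70000000000002
```

View pics/scene0.png

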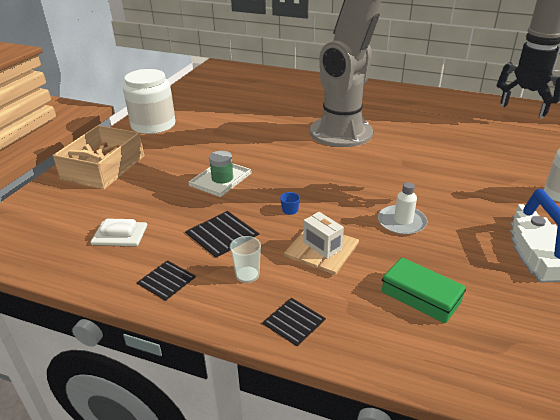

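View pics/top0.png

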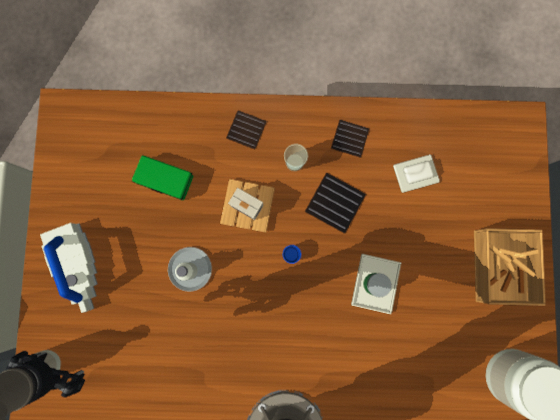

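The scene view shows the jar in the tray, the carton on the slats and the bottle in the saucer. In the top view there are three mat candidates, at (247,129), (350,138) and (336,202). The third is clearly the largest, so it fits mat_top. I'll confirm that in an enlarged crop.

```bash
cat > h.py <<'E'
from cell import ctrl,optics,job
import cv2,numpy as np
def grab(n):
    f=optics.grab_frame(n);f["f"]=210/np.tan(np.radians(f["vfov"]/2));return f
def cast(f,uv,z):
    uv=np.atleast_2d(np.asarray(uv,float));E=np.array(f["extrinsics"])
    d=np.c_[(uv[:,0]-f["cx"])/f["f"],(uv[:,1]-f["cy"])/f["f"],np.ones(len(uv))]@E[:3,:3].T
    o=E[:3,3];return (o+d*((z-o[2])/d[:,2])[:,None])[:,:2]
def proj(f,P):
    E=np.array(f["extrinsics"]);p=(np.atleast_2d(P)-E[:3,3])@E[:3,:3]
    return p[:,:2]/p[:,2:]*f["f"]+[f["cx"],f["cy"]]
def rect(f,mask,z):
    "largest contour of mask -> world min-area rectangle at height z (corner px convention +0)"
    c=max(cv2.findContours(mask.astype(np.uint8),cv2.RETR_EXTERNAL,cv2.CHAIN_APPROX_NONE)[0],key=cv2.contourArea)
    w=cast(f,c[:,0],z).astype(np.float32);return w,cv2.minAreaRect(w)
E
python3 - <<'E'
from h import *
f=grab("top");im=f["pixels"][:,:,::-1]
cv2.imwrite("pics/c1.png",cv2.resize(im[112:312,158:408],None,fx=3,fy=3,interpolation=cv2.INTER_CUBIC))
g=grab("scene");im=g["pixels"][:,:,::-1]
cv2.imwrite("pics/c2.png",cv2.resize(im[130:330,180:440],None,fx=3,fy=3,interpolation=cv2.INTER_CUBIC))
E
```

```text
(no output)
```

View pics/c1.png

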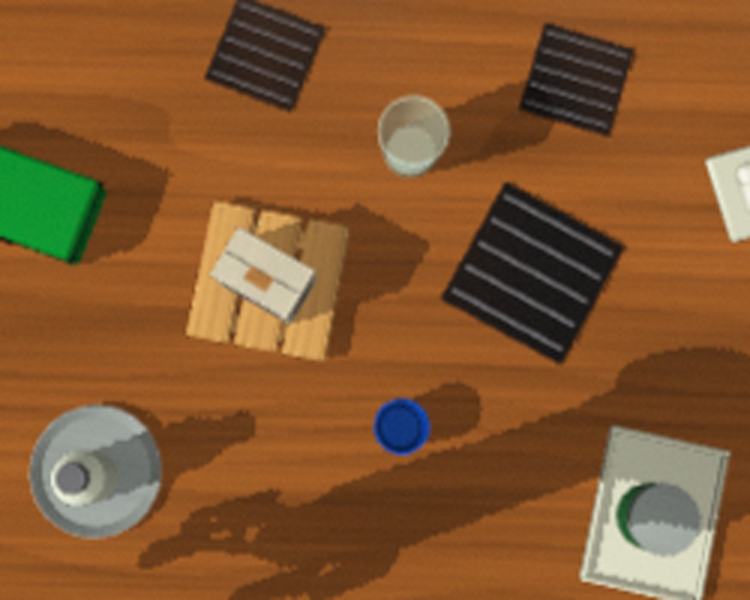

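View pics/c2.png

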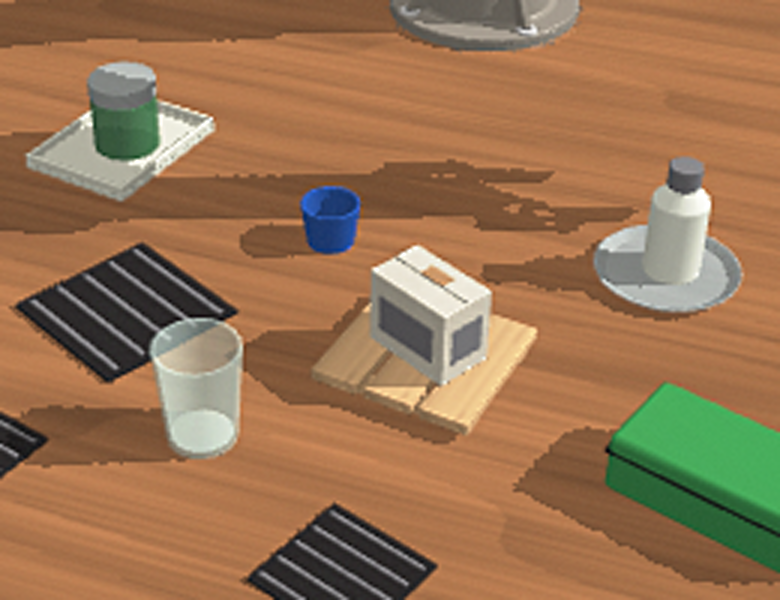

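The crop confirms it: the mat at crop (533,272), full-frame (336,203), is larger than the two ~95 mm look-alikes. Now I'll take measurements in both views.

```bash
cat > m.py <<'E'
from h import *
def measure(f):
    hsv=cv2.cvtColor(f["pixels"],cv2.COLOR_RGB2HSV).astype(int);lab=cv2.cvtColor(f["pixels"],cv2.COLOR_RGB2LAB).astype(int)
    return hsv,lab
def win(mask,f,c,r):
    "restrict to disc of world radius r about c (x,y,z)"
    m=np.zeros(mask.shape,np.uint8);t=np.linspace(0,6.283,40)
    P=np.c_[c[0]+r*np.cos(t),c[1]+r*np.sin(t),np.full(40,c[2])]
    cv2.fillPoly(m,[np.round(proj(f,P)).astype(np.int32)],1);return mask&(m>0)
E
python3 - <<'E'
from m import *
T=grab("top");S=grab("scene")
fu=lambda c:[(c[0]+.5)/3-.5+158,(c[1]+.5)/3-.5+112]
app={k:cast(T,fu(c),z)[0] for k,(c,z) in dict(mat=((533,272),5),slats=((268,280),18),tray=((655,515),14),saucer=((96,472),10),cap=((73,476),108),lid=((664,518),77),carton=((262,273),84)).items()}
for k,v in app.items(): print(k,v.round(1))
for n,f in(("top",T),("scene",S)):
    h,l=measure(f)
    px=lambda k,z:tuple(np.round(proj(f,[*app[k],z])[0]).astype(int))
    for k,z in(("mat",5),("slats",18),("tray",14),("saucer",10),("cap",108),("lid",77),("carton",84)):
        u,v=px(k,z);print(n,k,(u,v),"hsv",h[v,u],"lab",l[v,u])
    M=dict(mat=(h[...,1]<110)&(h[...,2]<200)&(l[...,2]<140)&(l[...,1]<136),tray=l[...,2]<148,saucer=(l[...,2]<140)&(l[...,1]<136),slats=(l[...,1]<141))
    for k,z,r in(("mat",5,100),("tray",14,105),("saucer",10,80),("slats",18,105)):
        w,q=rect(f,win(M[k],f,(*app[k],z),r),z)
        e=cv2.fitEllipse(w) if k=="saucer" else None
        print(n,k,np.round(q[0],1),np.round(q[1],1),round(q[2],1),e)
E
```

```text
mat [ 631.  -128.2]
slats [615.1 123.5]
tray [ 405.2 -242.7]
saucer [431.5 278.2]
cap [429.5 279. ]
lid [ 405.3 -236.9]
carton [613.  124.5]
top mat (np.int64(335), np.int64(202)) hsv [170   8  92] lab [ 97 129 128]
top slats (np.int64(247), np.int64(205)) hsv [ 15 159 176] lab [141 144 166]
top tray (np.int64(376), np.int64(283)) hsv [ 50  13 119] lab [126 125 131]
top saucer (np.int64(190), np.int64(269)) hsv [ 34  26 145] lab [152 125 136]
top cap (np.int64(182), np.int64(270)) hsv [120   2 115] lab [123 128 127]
top lid (np.int64(379), np.int64(284)) hsv [ 68   9 118] lab [126 126 129]
top carton (np.int64(245), np.int64(203)) hsv [ 15 154 166] lab [136 142 164]
top mat [ 630.9 -128.1] [126.  126.6] 62.5 None
top tray [ 406.  -242.8] [115.6 147.6] 79.0 None
top saucer [433.1 280.2] [119.6 117.5] 2.5 ((432.6311950683594, 279.16253662109375), (118.75426483154297, 119.67801666259766), 74.37047576904297)
top slats [615.  122.9] [132.1 129.9] 80.4 None
scene mat (np.int64(221), np.int64(231)) hsv [150   5 156] lab [162 130 127]
scene slats (np.int64(322), np.int64(246)) hsv [135  13  79] lab [ 82 129 126]
scene tray (np.int64(220), np.int64(174)) hsv [65 90 88] lab [ 88 110 140]
scene saucer (np.int64(402), np.int64(218)) hsv [ 39  21 161] lab [167 124 134]
scene cap (np.int64(407), np.int64(185)) hsv [138   9 143] lab [148 130 126]
scene lid (np.int64(220), np.int64(155)) hsv [ 60   9 138] lab [145 125 130]
scene carton (np.int64(323), np.int64(222)) hsv [ 15 120 180] lab [154 139 157]
scene mat [ 638.2 -119.9] [145.1 130.2] 62.4 None
scene tray [ 399.8 -250.3] [157.  192.1] 79.5 None
scene saucer [425.4 283. ] [119.8 141.2] 62.1 ((426.94451904296875, 278.4144592285156), (115.2588882446289, 139.78126525878906), 90.79224395751953)
scene slats [600.9 119.2] [153.2 179.9] 80.9 None
```

```bash
python3 - <<'E'
from m import *
T=grab("top");S=grab("scene")
def blobs(n,f,m):
    k,lb,st,c=cv2.connectedComponentsWithStats(m.astype(np.uint8))
    i=1+np.argmax(st[1:,4]);return lb==i
A=dict(lid=(405,-237,77),cap=(430,279,108),carton=(613,124,84))
for n,f in(("top",T),("scene",S)):
    h,l=measure(f)
    m=blobs(n,f,win((h[...,1]<16)&(h[...,2]<170)&(h[...,2]>80),f,A["cap"],24));w,q=rect(f,m,108);print(n,"cap",cv2.minEnclosingCircle(w),cv2.boundingRect(m.astype(np.uint8)))
    m=blobs(n,f,win((h[...,1]<60)&(l[...,2]<139),f,A["carton"],62));w,q=rect(f,m,84);print(n,"carton",q,cv2.boundingRect(m.astype(np.uint8)))
f=T;u,v=np.round(proj(f,A["lid"])[0]).astype(int)
h,l=measure(f)
np.set_printoptions(linewidth=250)
print(u,v);
for r in (v-8,v,v+8):
  print([tuple(int(t) for t in f["pixels"][r,c]) for c in range(u-20,u+20)])
E
```

```text
top cap ((427.7665100097656, 281.479248046875), 12.972063064575195) (177, 266, 9, 11)
top carton ((592.3681030273438, 88.16779327392578), (3.6639304161071777, 40.97475051879883), 62.12189865112305) (254, 204, 9, 14)
scene cap ((436.75592041015625, 281.6218566894531), 18.422119140625) (404, 183, 10, 8)
scene carton ((636.3182983398438, 125.81489562988281), (98.86468505859375, 83.57210540771484), 62.48851013183594) (304, 212, 40, 29)
379 284
[(171, 170, 148), (158, 158, 138), (160, 159, 139), (206, 206, 183), (221, 220, 196), (219, 219, 196), (197, 202, 175), (133, 149, 120), (59, 90, 60), (32, 70, 39), (34, 64, 37), (46, 62, 46), (69, 74, 68), (90, 94, 91), (105, 110, 109), (110, 116, 112), (112, 118, 113), (114, 119, 113), (109, 113, 109), (107, 112, 108), (107, 112, 106), (109, 112, 109), (107, 110, 107), (108, 110, 107), (107, 110, 108), (108, 113, 109), (107, 114, 108), (112, 115, 109), (137, 138, 124), (152, 150, 131), (155, 156, 135), (154, 157, 136), (155, 155, 135), (154, 155, 134), (153, 154, 134), (155, 154, 135), (153, 156, 135), (117, 118, 100), (136, 135, 119), (123, 105,
[... 640 characters left out ...]
 (125, 98, 71), (106, 60, 26)]
[(214, 213, 190), (221, 221, 198), (221, 222, 198), (221, 221, 198), (219, 220, 196), (222, 220, 198), (222, 221, 198), (189, 198, 170), (135, 154, 121), (79, 116, 77), (68, 107, 75), (126, 139, 127), (157, 164, 159), (162, 168, 162), (163, 169, 163), (163, 171, 163), (163, 169, 163), (165, 171, 164), (166, 170, 165), (164, 171, 166), (163, 170, 164), (163, 170, 164), (163, 169, 162), (162, 168, 161), (161, 169, 161), (161, 166, 160), (162, 167, 162), (163, 168, 163), (160, 167, 161), (168, 173, 165), (200, 202, 182), (214, 214, 191), (217, 218, 192), (216, 216, 192), (190, 189, 166), (213, 214, 190), (153, 137, 111), (105, 65, 33), (99, 56, 22), (101, 57, 24)]
```

```bash
python3 - <<'E'
from m import *
T=grab("top");S=grab("scene")
p=T["pixels"].astype(int);R,G,B=p[...,0],p[...,1],p[...,2]
big=lambda m:(lambda k:k[1]==1+np.argmax(k[2][1:,4]))(cv2.connectedComponentsWithStats(m.astype(np.uint8),connectivity=4))
m=big(win((R-B<12)&(G-R<9)&(R>85),T,(405,-237,77),45));w,q=rect(T,m,77);print("lid",cv2.minEnclosingCircle(w),cv2.fitEllipse(w))
m=win((R-B<50),T,(613,124,84),62);m=cv2.morphologyEx(m.astype(np.uint8),cv2.MORPH_CLOSE,np.ones((3,3)));m=cv2.morphologyEx(m,cv2.MORPH_OPEN,np.ones((3,3)));m=big(m);w,q=rect(T,m,84);print("carton",q)
o=T["pixels"][:,:,::-1].copy();c=cv2.findContours(m.astype(np.uint8),0,1)[0];a=cv2.resize(o[170:240,210:290],None,fx=8,fy=8,interpolation=0)
for k in c: cv2.polylines(a,[((k-[210,170])*8+4).astype(np.int32)],True,(0,0,255),1)
b=cv2.boxPoints(q);pp=proj(T,np.c_[b,np.full(4,84)]);cv2.polylines(a,[((pp-[210,170])*8+4).astype(np.int32)],True,(255,0,0),1)
cv2.imwrite("pics/c3.png",a)
# scene: columns of silhouettes, predicted by top estimate
for P in ((427.8,281.5,108),(405,-237,77),(613,124,84)): print(proj(S,P).round(1))
s=S["pixels"].astype(int)
print([tuple(map(int,s[185,c])) for c in range(398,420)]);print([tuple(map(int,s[155,c])) for c in range(204,238)])
E
```

```text
lid ((404.42352294921875, -237.73536682128906), 31.017475128173828) ((404.3052978515625, -237.88987731933594), (59.0296516418457, 59.532894134521484), 117.18768310546875)
carton ((611.2403564453125, 122.07320404052734), (83.86271667480469, 52.0975341796875), 61.57695388793945)
[[408.6 184.6]]
[[220.3 155.3]]
[[323.1 222.4]]
[(179, 120, 79), (181, 122, 79), (180, 121, 79), (184, 123, 79), (177, 116, 74), (98, 91, 91), (142, 142, 149), (141, 140, 144), (141, 138, 141), (142, 138, 142), (141, 139, 142), (142, 139, 144), (140, 139, 141), (140, 140, 143), (139, 140, 146), (140, 138, 143), (162, 128, 107), (166, 108, 67), (164, 109, 72), (167, 113, 74), (167, 114, 73), (171, 115, 74)]
[(175, 119, 78), (177, 119, 76), (183, 122, 80), (187, 126, 81), (186, 122, 78), (172, 130, 100), (126, 137, 140), (129, 135, 133), (131, 135, 133), (129, 132, 129), (129, 134, 130), (127, 130, 128), (128, 132, 129), (127, 131, 128), (129, 134, 128), (137, 139, 136), (131, 136, 133), (144, 149, 144), (196, 201, 198), (195, 201, 197), (197, 200, 197), (197, 202, 198), (196, 201, 196), (196, 202, 197), (193, 199, 196), (193, 197, 195), (192, 203, 202), (200, 200, 198), (191, 119, 71), (186, 123, 81), (187, 127, 84), (185, 126, 82), (184, 126, 81), (183, 125, 82)]
```

View pics/c3.png

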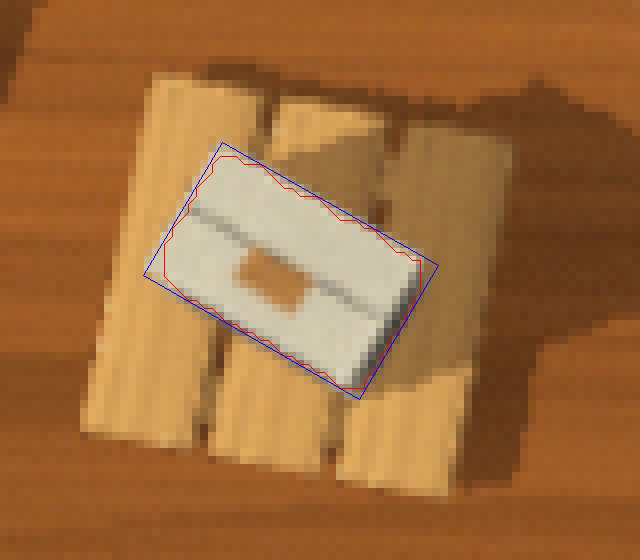

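The picture shows the carton's top face at crop centre (285,270), with a sliver of side face on the right. That moves its centre by 2 mm.

| Item | x (mm) | y (mm) | Angle |
|---|---|---|---|
| Carton | 612 | 124 | long axis 61.6° |
| Jar | 404.4 | -237.8 | – |
| Bottle | 427.8 | 281.5 | – |
| Mat | 631 | -128 | – |
| Slats | 615 | 123 | – |
| Saucer | 432.8 | 279.3 | – |
| Tray | 406 | -244 | -11° |

The sizes and the second view agree. The order will be carton→mat, bottle→slats, jar→saucer, carton→tray.

```bash
cat > go.py <<'E'
"go.py x y zTCP yaw(deg of closing axis) [x y z yaw ...]: shares for successive calls, each from the pose before"
import sys
from cell import ctrl
import numpy as np
from scipy.spatial.transform import Rotation as Ro
s=ctrl.read_state();R=Ro.from_quat(np.roll(s["eef_rot"],-1));p=np.array(s["tool_pos"])
a=list(map(float,sys.argv[1:]))
yaw=lambda R:np.degrees(np.arctan2(*R.apply([0,1,0])[[1,0]]))
print("t",round(s["clock"],2),"pos",p.round(1),"yaw",round(yaw(R),1),"q7",round(s["qpos"][6],2),"q1",round(s["qpos"][0],2),"w",round(s["width"],3),"ff",round(s["finger_force"],1),"F",np.round(s["contact_force"],1))
for i in range(0,len(a),4):
    t=np.array(a[i:i+3]);y=np.radians(a[i+3]);d=[0,0,-1.];yy=np.array([np.cos(y),np.sin(y),0])
    G=Ro.from_matrix(np.c_[np.cross(yy,d),yy,d])
    sh=R.inv().apply(t-p)/400;rv=(R.inv()*G).as_rotvec()/2
    print("shift",sh.round(4),"turn",rv.round(4),"rows",round(max(np.linalg.norm(t-p)/50,np.degrees(np.linalg.norm(rv)*2)/8.59),1))
    p,R=t,G
E
python3 go.py 370 370 400 30 612 124 400 -28.4 612 124 300 -28.4 612 124 206 -28.4
```

```text
t 0.5 pos [214.6 506.4 404.7] yaw 67.0 q7 -0.03 q1 -1.21 w 0.999 ff 0.0 F [0.8 0.1 0.4]
shift [-0.4908 -0.1624  0.0117] turn [0.     0.     0.3232] rows 4.3
shift [-0.8351  0.2164  0.    ] turn [0.     0.     0.5096] rows 6.9
shift [0.   0.   0.25] turn [0. 0. 0.] rows 2.0
shift [0.    0.    0.235] turn [0. 0. 0.] rows 1.9
```

>>> {"method": "step_arm", "body": {
  "plan": [
    [1,[-0.491,-0.162,0.012],[0,0,0.323]],
    [1,[-0.491,-0.162,0.012],[0,0,0.323]],
    [1,[-0.491,-0.162,0.012],[0,0,0.323]],
    [1,[-0.491,-0.162,0.012],[0,0,0.323]],
    [1,[-0.491,-0.162,0.012],[0,0,0.323]]
  ],
  "force": 40
}}

```text
clock: 1.0
tool_pos: [376.3, 363.6, 400.3]
eef_rot: [0.003, 0.507, 0.862, -0.0]
contact_force: [-0.2, -0.1, -0.5]
width: 0.998
finger_force: 0.0
```

```bash
python3 go.py 491 247 400 1 612 124 340 -28.4 612 124 270 -28.4
```

```text
t 1.0 pos [376.3 363.6 400.3] yaw 29.0 q7 -0.24 q1 -0.99 w 0.998 ff 0.0 F [-0.2 -0.1 -0.5]
shift [-0.394   0.1092  0.0033] turn [0.0019 0.0025 0.2448] rows 3.3
shift [-0.3127  0.2971  0.15  ] turn [0.     0.     0.2566] rows 3.7
shift [0.    0.    0.175] turn [0. 0. 0.] rows 1.4
```

>>> {"method": "step_arm", "body": {
  "plan": [
    [1,[-0.402,0.12,0],[0,0,0.253]],
    [1,[-0.402,0.12,0],[0,0,0.253]],
    [1,[-0.402,0.12,0],[0,0,0.253]],
    [1,[-0.402,0.12,0],[0,0,0.253]],
    [1,[-0.402,0.12,0],[0,0,0.253]]
  ]
}}

```text
clock: 1.5
tool_pos: [494.6, 251.1, 400.1]
eef_rot: [0.001, 0.704, 0.711, -0.0]
contact_force: [-0.1, 0.4, 0.1]
width: 1.002
finger_force: 0.0
```

>>> {"method": "step_arm", "body": {
  "plan": [
    [1,[-0.313,0.297,0.15],[0,0,0.257]],
    [1,[-0.313,0.297,0.15],[0,0,0.257]],
    [1,[-0.313,0.297,0.15],[0,0,0.257]],
    [1,[-0.313,0.297,0.15],[0,0,0.257]],
    [1,[-0.313,0.297,0.15],[0,0,0.257]]
  ]
}}

```text
clock: 2.0
tool_pos: [614.3, 128.2, 337.4]
eef_rot: [0.001, 0.861, 0.509, -0.002]
contact_force: [-1.0, -0.0, 0.1]
width: 0.992
finger_force: 0.0
```

```bash
python3 go.py 612 124 275 -28.4 612 124 206 -28.4; python3 -c "
from h import *
cv2.imwrite('pics/s2.png',cv2.resize(grab('scene')['pixels'][80:330,180:480,::-1],None,fx=2,fy=2))"; python3 go.py
```

```text
t 2.0 pos [614.3 128.2 337.4] yaw -28.7 q7 -0.53 q1 -0.57 w 0.992 ff 0.0 F [-1.  -0.   0.1]
shift [-0.0112  0.      0.156 ] turn [-0.      0.0026 -0.003 ] rows 1.3
shift [0.     0.     0.1725] turn [0. 0. 0.] rows 1.4
t 2.05 pos [613.3 131.2 338.3] yaw -28.5 q7 -0.53 q1 -0.57 w 1.0 ff 0.0 F [-0.5  0.9  0.4]
```

View pics/s2.png

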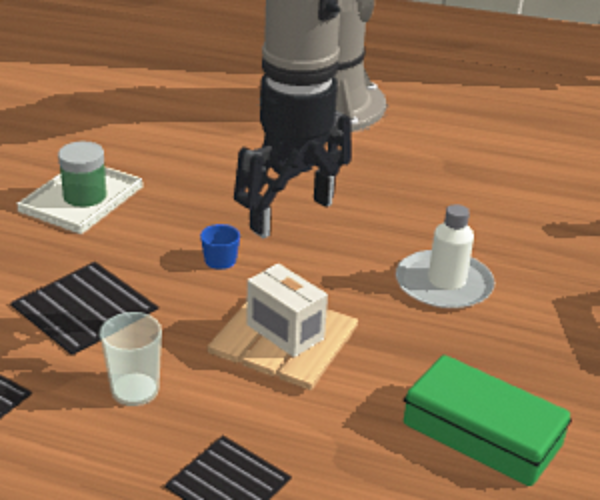

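The picture shows the open fingers above the carton and straddling its long faces. I'll go down part of the way, then check the position.

>>> {"method": "step_arm", "body": {
  "plan": [
    [1,[-0.012,0.006,0.155],[0,0,0]],
    [1,[-0.012,0.006,0.155],[0,0,0]],
    [1,[-0.012,0.006,0.155],[0,0,0]],
    [1,[-0.012,0.006,0.155],[0,0,0]]
  ]
}}

```text
clock: 2.45
tool_pos: [613.0, 128.3, 279.2]
eef_rot: [-0.0, 0.858, 0.513, 0.001]
contact_force: [1.2, -0.0, 1.1]
width: 0.996
finger_force: 0.0
```

```bash
python3 go.py 612 124 206 -28.4;python3 go.py 612 124 206 -28.4; python3 -c "
from h import *
grab('top')"; python3 go.py 612 124 206 -28.4
```

```text
t 2.45 pos [613.  128.3 279.2] yaw -28.3 q7 -0.5 q1 -0.56 w 0.996 ff 0.0 F [ 1.2 -0.   1.1]
shift [-0.011   0.0029  0.1829] turn [ 0.0002 -0.0009  0.0012] rows 1.5
t 2.45 pos [613.  128.3 279.2] yaw -28.3 q7 -0.5 q1 -0.56 w 0.996 ff 0.0 F [ 1.2 -0.   1.1]
shift [-0.011   0.0029  0.1829] turn [ 0.0002 -0.0009  0.0012] rows 1.5
t 2.5 pos [613.5 127.9 280. ] yaw -28.3 q7 -0.5 q1 -0.56 w 1.002 ff 0.0 F [1.  0.1 0.6]
shift [-0.0108  0.0009  0.1849] turn [ 0.001  -0.0014  0.0009] rows 1.5
```

>>> {"method": "step_arm", "body": {
  "plan": [
    [1,[-0.011,0.002,0.184],[0,0,0]],
    [1,[-0.011,0.002,0.184],[0,0,0]],
    [1,[-0.011,0.002,0.184],[0,0,0]],
    [0.4,[-0.011,0.002,0.184],[0,0,0]],
    [0.4,[-0.011,0.002,0.184],[0,0,0]]
  ]
}}

```text
clock: 3.0
tool_pos: [613.2, 122.7, 207.4]
eef_rot: [0.001, 0.859, 0.512, 0.003]
contact_force: [1.3, -0.1, 0.0]
width: 0.692
finger_force: 0.0
```

>>> {"method": "step_arm", "body": {
  "plan": [
    [0.4,[0,0,0],[0,0,0]],
    [0.4,[0,0,0],[0,0,0]],
    [0.4,[0,0,0],[0,0,0]],
    [0.4,[0,0,0],[0,0,0]],
    [0.4,[0,0,0],[0,0,0]]
  ]
}}

```text
clock: 3.5
tool_pos: [612.7, 122.9, 207.3]
eef_rot: [0.0, 0.859, 0.512, 0.002]
contact_force: [-1.4, 0.5, 5.8]
width: 0.582
finger_force: 44.0
```

```bash
python3 go.py 612 124 206 -28.4
```

```text
t 3.5 pos [612.7 122.9 207.3] yaw -28.4 q7 -0.46 q1 -0.53 w 0.582 ff 44.0 F [-1.4  0.5  5.8]
shift [ 0.0015 -0.0029  0.0032] turn [ 0.0014 -0.002   0.0002] rows 0.0
```

```bash
python3 go.py 613 123 305 -28.4 622 -2 345 -28.4 631 -128 305 -28.4 631 -128 199 -28.4
```

```text
t 3.5 pos [612.7 122.9 207.3] yaw -28.4 q7 -0.46 q1 -0.53 w 0.582 ff 44.0 F [-1.4  0.5  5.8]
shift [ 0.0014  0.0012 -0.2443] turn [ 0.0014 -0.002   0.0002] rows 2.0
shift [-0.2642  0.1684 -0.1   ] turn [0. 0. 0.] rows 2.6
shift [-0.2664  0.1696  0.1   ] turn [0. 0. 0.] rows 2.7
shift [0.    0.    0.265] turn [0. 0. 0.] rows 2.1
```

>>> {"method": "step_arm", "body": {
  "plan": [
    [0.4,[0,0,-0.06],[0,0,0]],
    [0.4,[0,0,-0.15],[0,0,0]],
    [0.4,[0,0,-0.244],[0,0,0]],
    [0.4,[0,0,-0.244],[0,0,0]]
  ]
}}

```text
clock: 3.9
tool_pos: [614.2, 122.0, 309.0]
eef_rot: [0.002, 0.859, 0.512, 0.007]
contact_force: [0.8, 0.3, -1.9]
width: 0.583
finger_force: 43.3
```

>>> {"method": "step_arm", "body": {
  "plan": [
    [0.4,[-0.09,0.056,-0.04],[0,0,0]],
    [0.4,[-0.177,0.113,-0.08],[0,0,0]],
    [0.4,[-0.264,0.168,-0.1],[0,0,0]],
    [0.4,[-0.354,0.225,-0.1],[0,0,0]],
    [0.4,[-0.442,0.281,-0.06],[0,0,0]]
  ]
}}

```text
clock: 4.4
tool_pos: [627.1, -88.7, 328.2]
eef_rot: [0.002, 0.859, 0.512, 0.002]
contact_force: [1.6, -0.2, -3.6]
width: 0.586
finger_force: 43.2
```

```bash
python3 go.py 631 -128 300 -28.4 631 -128 199 -28.4
```

```text
t 4.4 pos [627.1 -88.7 328.2] yaw -28.4 q7 -0.16 q1 -0.23 w 0.586 ff 43.2 F [ 1.6 -0.2 -3.6]
shift [-0.0818  0.055   0.0705] turn [ 0.0028 -0.001   0.    ] rows 1.0
shift [0.     0.     0.2525] turn [0. 0. 0.] rows 2.0
```

>>> {"method": "step_arm", "body": {
  "plan": [
    [0.4,[-0.05,0.033,0.03],[0,0,0]],
    [0.4,[-0.082,0.055,0.07],[0,0,0]],
    [0.4,[-0.082,0.055,0.16],[0,0,0]],
    [0.4,[-0.082,0.055,0.25],[0,0,0]],
    [0.4,[-0.082,0.055,0.25],[0,0,0]]
  ]
}}

```text
clock: 4.9
tool_pos: [627.1, -123.1, 218.6]
eef_rot: [-0.006, 0.859, 0.513, -0.005]
contact_force: [-1.4, 1.4, -4.3]
width: 0.58
finger_force: 43.3
```

```bash
python3 go.py 631 -128 196 -28.4; python3 -c "
from h import *
grab('top')"; python3 go.py 631 -128 196 -28.4
```

```text
t 4.9 pos [ 627.1 -123.1  218.6] yaw -28.3 q7 -0.06 q1 -0.15 w 0.58 ff 43.3 F [-1.4  1.4 -4.3]
shift [-0.006   0.0153  0.0563] turn [-0.0076  0.0013  0.0006] rows 0.5
t 4.95 pos [ 628.6 -123.7  222. ] yaw -28.3 q7 -0.06 q1 -0.15 w 0.58 ff 43.3 F [-0.1 -0.1 -2.5]
shift [-0.0066  0.011   0.0649] turn [-0.0045  0.0006  0.0008] rows 0.5
```

>>> {"method": "step_arm", "body": {
  "plan": [
    [0.4,[-0.007,0.011,0.03],[0,0,0]],
    [0.4,[-0.007,0.011,0.045],[0,0,0]],
    [0.4,[-0.007,0.011,0.045],[0,0,0]],
    [0.4,[-0.007,0.011,0.045],[0,0,0]]
  ]
}}

```text
clock: 5.35
tool_pos: [633.0, -130.6, 208.7]
eef_rot: [0.0, 0.859, 0.512, 0.001]
contact_force: [0.1, -0.0, -3.8]
width: 0.585
finger_force: 43.4
```

```bash
python3 go.py 631 -128 196 -28.4; python3 -c "
from h import *
grab('top')"; python3 go.py 631 -128 196 -28.4
```

```text
t 5.35 pos [ 633.  -130.6  208.7] yaw -28.4 q7 -0.05 q1 -0.14 w 0.585 ff 43.4 F [ 0.1 -0.  -3.8]
shift [ 0.0033 -0.0075  0.0318] turn [ 0.0006 -0.0003 -0.0001] rows 0.3
t 5.4 pos [ 633.  -130.5  208.9] yaw -28.4 q7 -0.05 q1 -0.14 w 0.58 ff 43.4 F [-0.4 -0.1 -3.5]
shift [ 0.0031 -0.0076  0.0322] turn [ 0.0008 -0.0003 -0.    ] rows 0.3
```

>>> {"method": "step_arm", "body": {
  "plan": [
    [0.4,[0.003,-0.008,0.015],[0,0,0]],
    [0.4,[0.003,-0.008,0.032],[0,0,0]],
    [0.4,[0.003,-0.008,0.032],[0,0,0]],
    [0.4,[0.003,-0.008,0.032],[0,0,0]],
    [0.4,[0.003,-0.008,0.032],[0,0,0]]
  ]
}}

```text
clock: 5.9
tool_pos: [630.2, -128.0, 194.8]
eef_rot: [-0.0, 0.859, 0.512, -0.0]
contact_force: [-0.3, -0.0, -3.2]
width: 0.58
finger_force: 43.4
```

```bash
python3 go.py 631 -128 195 -28.4
```

```text
t 5.9 pos [ 630.2 -128.   194.8] yaw -28.4 q7 -0.04 q1 -0.14 w 0.58 ff 43.4 F [-0.3 -0.  -3.2]
shift [ 0.0009  0.0018 -0.0005] turn [-0.0003  0.0001 -0.0002] rows 0.0
```

>>> {"method": "step_arm", "body": {
  "plan": [
    [0.4,[0.001,0,0.003],[0,0,0]],
    [0.4,[0.001,0,0.003],[0,0,0]],
    [0.4,[0.001,0,0.003],[0,0,0]]
  ]
}}

```text
clock: 6.2
tool_pos: [630.5, -127.9, 194.3]
eef_rot: [0.0, 0.859, 0.512, -0.0]
contact_force: [-2.2, 0.0, 1.0]
width: 0.577
finger_force: 43.7
```

>>> {"method": "step_arm", "body": {
  "plan": [
    [0.7,[0,0,0],[0,0,0]],
    [1,[0,0,0],[0,0,0]],
    [1,[0,0,0],[0,0,0]],
    [1,[0,0,0],[0,0,0]],
    [1,[0,0,0],[0,0,0]]
  ]
}}

```text
clock: 6.7
tool_pos: [630.7, -127.6, 194.0]
eef_rot: [0.0, 0.859, 0.512, 0.0]
contact_force: [0.2, -0.1, 0.2]
width: 1.001
finger_force: 0.0
```

>>> {"method": "step_arm", "body": {
  "plan": [
    [1,[0,0,-0.08],[0,0,0]],
    [1,[0,0,-0.18],[0,0,0]],
    [1,[0,0,-0.3],[0,0,0]],
    [1,[0,0,-0.4],[0,0,0]],
    [1,[0,0,-0.4],[0,0,0]]
  ]
}}

```text
clock: 7.2
tool_pos: [632.3, -129.0, 361.8]
eef_rot: [0.005, 0.859, 0.512, 0.005]
contact_force: [0.5, -0.7, -0.1]
width: 0.999
finger_force: 0.0
```

```bash
python3 go.py 563 0 355 2 496 150 355 30 428 281.5 355 33.3 428 281.5 215 33.3
```

```text
t 7.2 pos [ 632.3 -129.   361.8] yaw -28.4 q7 -0.11 q1 -0.17 w 0.999 ff 0.0 F [ 0.5 -0.7 -0.1]
shift [ 0.2011 -0.306   0.0135] turn [ 0.0075  0.     -0.2654] rows 3.5
shift [ 0.3806 -0.1543  0.    ] turn [ 0.      0.     -0.2443] rows 3.3
shift [0.3697 0.0172 0.    ] turn [ 0.      0.     -0.0288] rows 3.0
shift [0.   0.   0.35] turn [0. 0. 0.] rows 2.8
```

>>> {"method": "step_arm", "body": {
  "plan": [
    [1,[0.201,-0.306,0.01],[0,0,-0.265]],
    [1,[0.201,-0.306,0.01],[0,0,-0.265]],
    [1,[0.201,-0.306,0.01],[0,0,-0.265]],
    [1,[0.201,-0.306,0.01],[0,0,-0.265]]
  ]
}}

```text
clock: 7.6
tool_pos: [558.5, 10.2, 348.4]
eef_rot: [-0.005, 0.689, 0.725, 0.001]
contact_force: [1.1, 0.2, -0.7]
width: 1.0
finger_force: 0.0
```

>>> {"method": "step_arm", "body": {
  "plan": [
    [1,[0.381,-0.154,0],[0,0,-0.244]],
    [1,[0.381,-0.154,0],[0,0,-0.244]],
    [1,[0.381,-0.154,0],[0,0,-0.244]],
    [1,[0.381,-0.154,0],[0,0,-0.244]]
  ]
}}

```text
clock: 8.0
tool_pos: [491.3, 158.3, 349.2]
eef_rot: [-0.002, 0.495, 0.869, 0.001]
contact_force: [-0.7, -0.0, 0.4]
width: 1.002
finger_force: 0.0
```

>>> {"method": "step_arm", "body": {
  "plan": [
    [1,[0.37,0.017,0],[0,0,-0.03]],
    [1,[0.37,0.017,0],[0,0,-0.03]],
    [1,[0.37,0.017,0],[0,0,-0.03]],
    [1,[0.37,0.017,0],[0,0,-0.03]],
    [1,[0.37,0.017,0],[0,0,-0.03]]
  ]
}}

```text
clock: 8.5
tool_pos: [425.8, 284.2, 349.3]
eef_rot: [-0.0, 0.473, 0.881, -0.001]
contact_force: [0.3, -1.4, -0.1]
width: 0.998
finger_force: 0.0
```

>>> {"method": "step_arm", "body": {
  "plan": [
    [1,[0,0,0],[0,0,0]],
    [1,[0,0,0],[0,0,0]],
    [1,[0,0,0],[0,0,0]],
    [1,[0,0,0],[0,0,0]]
  ]
}}

```text
clock: 8.9
tool_pos: [427.1, 282.3, 349.9]
eef_rot: [0.0, 0.475, 0.88, 0.0]
contact_force: [0.1, 0.1, -0.9]
width: 1.002
finger_force: 0.0
```

```bash
python3 go.py 428 281.5 290 33.3 428 281.5 215 33.3;python3 -c "
from h import *
cv2.imwrite('pics/s3.png',cv2.resize(grab('scene')['pixels'][60:310,180:480,::-1],None,fx=2,fy=2))
cv2.imwrite('pics/t3.png',cv2.resize(grab('top')['pixels'][112:312,158:408,::-1],None,fx=3,fy=3))"; python3 go.py
```

```text
t 8.9 pos [427.1 282.3 349.9] yaw 33.2 q7 0.01 q1 -0.77 w 1.002 ff 0.0 F [ 0.1  0.1 -0.9]
shift [-0.0029  0.0008  0.1498] turn [ 0.0001  0.0001 -0.0007] rows 1.2
shift [0.     0.     0.1875] turn [0. 0. 0.] rows 1.5
t 9.0 pos [426.8 282.7 349.9] yaw 33.3 q7 0.01 q1 -0.78 w 0.996 ff 0.0 F [-0.6 -0.2  0.5]
```

View pics/s3.png

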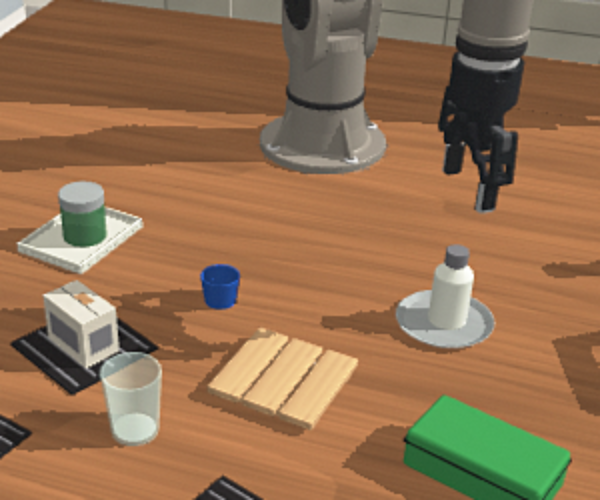

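The carton stands on the mat, at crop (80,325), the slats are empty and the gripper is over the bottle. Now I'll descend and grip it.

>>> {"method": "step_arm", "body": {
  "plan": [
    [1,[-0.003,0,0.1],[0,0,0]],
    [1,[-0.003,0,0.19],[0,0,0]],
    [1,[-0.003,0,0.26],[0,0,0]],
    [1,[-0.003,0,0.26],[0,0,0]],
    [1,[-0.003,0,0.26],[0,0,0]]
  ]
}}

```text
clock: 9.5
tool_pos: [427.4, 282.3, 246.2]
eef_rot: [0.0, 0.475, 0.88, -0.0]
contact_force: [-0.0, -0.7, 1.5]
width: 0.996
finger_force: 0.0
```

>>> {"method": "step_arm", "body": {
  "plan": [
    [1,[0,0,0.05],[0,0,0]],
    [1,[0,0,0.077],[0,0,0]],
    [1,[0,0,0.077],[0,0,0]],
    [1,[0,0,0.077],[0,0,0]],
    [1,[0,0,0.077],[0,0,0]]
  ]
}}

```text
clock: 10.0
tool_pos: [427.7, 282.6, 216.2]
eef_rot: [0.0, 0.474, 0.88, 0.001]
contact_force: [-0.1, -0.1, -0.7]
width: 1.0
finger_force: 0.0
```

```bash
python3 go.py 428 281.5 215 33.3
```

```text
t 10.0 pos [427.7 282.6 216.2] yaw 33.3 q7 0.05 q1 -0.75 w 1.0 ff 0.0 F [-0.1 -0.1 -0.7]
shift [-0.0026 -0.0009  0.0031] turn [ 0.0011 -0.      0.0004] rows 0.0
```

Well centred. I'll close with a gentle 30 N, then lift.

>>> {"method": "step_arm", "body": {
  "plan": [
    [0.4,[-0.001,0,0],[0,0,0]],
    [0.4,[-0.001,0,0],[0,0,0]],
    [0.4,[-0.001,0,0],[0,0,0]],
    [0.4,[-0.001,0,0],[0,0,0]],
    [0.4,[-0.001,0,0],[0,0,0]]
  ],
  "force": 30
}}

```text
clock: 10.5
tool_pos: [427.3, 281.8, 215.5]
eef_rot: [-0.0, 0.474, 0.88, -0.0]
contact_force: [-1.6, -0.5, 5.0]
width: 0.553
finger_force: 31.6
```

>>> {"method": "step_arm", "body": {
  "plan": [
    [0.4,[0,0,0],[0,0,0]],
    [0.4,[0,0,0],[0,0,0]],
    [0.4,[0,0,0],[0,0,0]]
  ]
}}

```text
clock: 10.8
tool_pos: [427.3, 281.8, 215.5]
eef_rot: [-0.0, 0.475, 0.88, -0.0]
contact_force: [-0.4, -1.4, 6.2]
width: 0.546
finger_force: 31.6
```

```bash
python3 go.py 428 282 316 33.3 521 202 345 22 615 123 316 11.3 615 123 231 11.3
```

```text
t 10.8 pos [427.3 281.8 215.5] yaw 33.3 q7 0.05 q1 -0.75 w 0.546 ff 31.6 F [-0.4 -1.4  6.2]
shift [-0.0004  0.0016 -0.2513] turn [-0.0002 -0.      0.0004] rows 2.0
shift [-0.2948  0.0845 -0.0725] turn [0.     0.     0.0986] rows 2.5
shift [-0.2712  0.1439  0.0725] turn [0.     0.     0.0934] rows 2.5
shift [0.     0.     0.2125] turn [0. 0. 0.] rows 1.7
```

>>> {"method": "step_arm", "body": {
  "plan": [
    [0.4,[0,0,-0.06],[0,0,0]],
    [0.4,[0,0,-0.15],[0,0,0]],
    [0.4,[0,0,-0.25],[0,0,0]],
    [0.4,[0,0,-0.25],[0,0,0]]
  ]
}}

```text
clock: 11.2
tool_pos: [429.6, 283.2, 320.3]
eef_rot: [0.003, 0.474, 0.88, 0.006]
contact_force: [1.3, 0.6, -1.4]
width: 0.547
finger_force: 32.0
```

>>> {"method": "step_arm", "body": {
  "plan": [
    [0.4,[-0.09,0.026,-0.03],[0,0,0.03]],
    [0.4,[-0.18,0.053,-0.07],[0,0,0.065]],
    [0.4,[-0.27,0.078,-0.07],[0,0,0.099]],
    [0.4,[-0.295,0.084,-0.07],[0,0,0.099]],
    [0.4,[-0.295,0.084,-0.07],[0,0,0.099]]
  ]
}}

```text
clock: 11.7
tool_pos: [521.3, 199.4, 341.6]
eef_rot: [0.0, 0.561, 0.828, -0.001]
contact_force: [-0.2, -0.4, -1.3]
width: 0.551
finger_force: 32.0
```

>>> {"method": "step_arm", "body": {
  "plan": [
    [0.4,[-0.09,0.05,0],[0,0,0.03]],
    [0.4,[-0.18,0.096,0.03],[0,0,0.065]],
    [0.4,[-0.25,0.133,0.06],[0,0,0.093]],
    [0.4,[-0.271,0.144,0.073],[0,0,0.093]],
    [0.4,[-0.271,0.144,0.073],[0,0,0.093]]
  ]
}}

```text
clock: 12.2
tool_pos: [613.7, 122.9, 311.4]
eef_rot: [-0.002, 0.634, 0.773, -0.002]
contact_force: [-1.4, 0.1, -2.0]
width: 0.551
finger_force: 32.0
```

>>> {"method": "step_arm", "body": {
  "plan": [
    [0.4,[0,0,0],[0,0,0]],
    [0.4,[0,0,0],[0,0,0]],
    [0.4,[0,0,0],[0,0,0]]
  ]
}}

```text
clock: 12.5
tool_pos: [613.6, 124.9, 314.6]
eef_rot: [-0.0, 0.632, 0.775, 0.001]
contact_force: [-0.2, -1.0, -2.6]
width: 0.544
finger_force: 32.0
```

```bash
python3 go.py 615 123 239 11.3 615 123 230 11.3;python3 -c "
from h import *
cv2.imwrite('pics/s4.png',cv2.resize(grab('scene')['pixels'][60:310,180:480,::-1],None,fx=2,fy=2))
T=grab('top')"; python3 go.py
python3 - <<'E'
E
```

```text
t 12.5 pos [613.6 124.9 314.6] yaw 11.5 q7 0.11 q1 -0.45 w 0.544 ff 32.0 F [-0.2 -1.  -2.6]
shift [-0.0057  0.0023  0.1889] turn [ 0.0003 -0.0008  0.0021] rows 1.5
shift [0.     0.     0.0225] turn [0. 0. 0.] rows 0.2
t 12.6 pos [613.9 124.  314.6] yaw 11.5 q7 0.11 q1 -0.45 w 0.548 ff 32.0 F [ 0.4  0.8 -1.3]
```

View pics/s4.png

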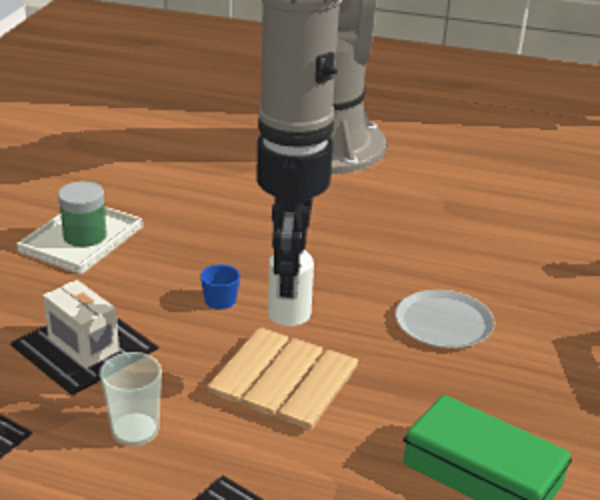

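The bottle hangs upright in the gripper at crop (290,290), above the stand. I'll lower it.

>>> {"method": "step_arm", "body": {
  "plan": [
    [0.4,[-0.004,0.002,0.08],[0,0,0]],
    [0.4,[-0.004,0.002,0.16],[0,0,0]],
    [0.4,[-0.004,0.002,0.189],[0,0,0]],
    [0.4,[-0.004,0.002,0.189],[0,0,0]],
    [0.4,[-0.004,0.002,0.189],[0,0,0]]
  ]
}}

```text
clock: 13.1
tool_pos: [616.1, 121.7, 239.6]
eef_rot: [0.001, 0.634, 0.774, 0.001]
contact_force: [0.3, 0.1, -1.1]
width: 0.551
finger_force: 32.0
```

>>> {"method": "step_arm", "body": {
  "plan": [
    [0.4,[0,0,0.01],[0,0,0]],
    [0.4,[0,0,0.021],[0,0,0]],
    [0.4,[0,0,0.021],[0,0,0]],
    [0.4,[0,0,0.021],[0,0,0]],
    [0.4,[0,0,0.021],[0,0,0]]
  ]
}}

```text
clock: 13.6
tool_pos: [615.6, 121.5, 230.1]
eef_rot: [0.0, 0.634, 0.774, 0.0]
contact_force: [0.1, 0.2, -1.6]
width: 0.55
finger_force: 32.0
```

```bash
python3 go.py 615 123 230 11.3
```

```text
t 13.6 pos [615.6 121.5 230.1] yaw 11.3 q7 0.14 q1 -0.44 w 0.55 ff 32.0 F [ 0.1  0.2 -1.6]
shift [ 0.004  -0.0006  0.0003] turn [ 0.0002 -0.      0.0004] rows 0.0
```

>>> {"method": "step_arm", "body": {
  "plan": [
    [0.4,[0.003,0,0.0025],[0,0,0]],
    [0.4,[0.003,0,0.0025],[0,0,0]],
    [0.4,[0.003,0,0.0025],[0,0,0]]
  ]
}}

```text
clock: 13.9
tool_pos: [615.5, 122.2, 229.6]
eef_rot: [0.001, 0.634, 0.773, 0.0]
contact_force: [-1.4, -1.0, 2.3]
width: 0.548
finger_force: 32.4
```

>>> {"method": "step_arm", "body": {
  "plan": [
    [0.7,[0,0,0],[0,0,0]],
    [1,[0,0,0],[0,0,0]],
    [1,[0,0,0],[0,0,0]],
    [1,[0,0,0],[0,0,0]],
    [1,[0,0,0],[0,0,0]]
  ]
}}

```text
clock: 14.4
tool_pos: [615.2, 122.8, 228.8]
eef_rot: [-0.0, 0.634, 0.774, 0.0]
contact_force: [-0.7, -0.3, -0.4]
width: 1.003
finger_force: 0.0
```

>>> {"method": "step_arm", "body": {
  "plan": [
    [1,[0,0,-0.05],[0,0,0]],
    [1,[0,0,-0.12],[0,0,0]],
    [1,[0,0,-0.22],[0,0,0]],
    [1,[0,0,-0.32],[0,0,0]],
    [1,[0,0,-0.32],[0,0,0]]
  ]
}}

```text
clock: 14.9
tool_pos: [617.3, 122.5, 364.3]
eef_rot: [0.004, 0.634, 0.774, 0.005]
contact_force: [0.5, -0.8, 0.2]
width: 1.0
finger_force: 0.0
```

```bash
python3 go.py 545 3 355 -3 475 -118 340 -17 404.4 -237.8 320 -30.4 404.4 -237.8 196 -30.4
```

```text
t 14.9 pos [617.3 122.5 364.3] yaw 11.4 q7 0.11 q1 -0.45 w 1.0 ff 0.0 F [ 0.5 -0.8  0.2]
shift [-0.2573 -0.2363  0.0198] turn [ 0.007  -0.0009  0.1252] rows 2.8
shift [-0.3112 -0.1589  0.0375] turn [0.     0.     0.1222] rows 2.8
shift [-0.338  -0.0812  0.05  ] turn [0.     0.     0.1169] rows 2.8
shift [0.   0.   0.31] turn [0. 0. 0.] rows 2.5
```

>>> {"method": "step_arm", "body": {
  "plan": [
    [1,[-0.26,-0.236,0.01],[0,0,0.125]],
    [1,[-0.26,-0.236,0.01],[0,0,0.125]],
    [1,[-0.26,-0.236,0.01],[0,0,0.125]],
    [1,[-0.26,-0.236,0.01],[0,0,0.125]]
  ]
}}

```text
clock: 15.3
tool_pos: [540.1, -5.5, 352.7]
eef_rot: [0.0, 0.729, 0.684, -0.002]
contact_force: [1.1, 0.9, 0.1]
width: 1.0
finger_force: 0.0
```

>>> {"method": "step_arm", "body": {
  "plan": [
    [1,[-0.311,-0.159,0.037],[0,0,0.122]],
    [1,[-0.311,-0.159,0.037],[0,0,0.122]],
    [1,[-0.311,-0.159,0.037],[0,0,0.122]],
    [1,[-0.311,-0.159,0.037],[0,0,0.122]]
  ]
}}

```text
clock: 15.7
tool_pos: [469.6, -124.9, 337.6]
eef_rot: [0.0, 0.807, 0.591, -0.002]
contact_force: [1.0, 0.7, -0.0]
width: 1.002
finger_force: 0.0
```

>>> {"method": "step_arm", "body": {
  "plan": [
    [1,[-0.338,-0.081,0.05],[0,0,0.117]],
    [1,[-0.338,-0.081,0.05],[0,0,0.117]],
    [1,[-0.338,-0.081,0.05],[0,0,0.117]],
    [1,[-0.338,-0.081,0.05],[0,0,0.117]],
    [1,[-0.338,-0.081,0.05],[0,0,0.117]]
  ]
}}

```text
clock: 16.2
tool_pos: [402.7, -238.9, 317.9]
eef_rot: [-0.0, 0.868, 0.496, 0.0]
contact_force: [0.2, 1.1, 0.5]
width: 1.001
finger_force: 0.0
```

>>> {"method": "step_arm", "body": {
  "plan": [
    [1,[0,0,0],[0,0,0]],
    [1,[0,0,0],[0,0,0]],
    [1,[0,0,0],[0,0,0]]
  ]
}}

```text
clock: 16.5
tool_pos: [403.7, -237.4, 318.1]
eef_rot: [-0.0, 0.867, 0.499, 0.0]
contact_force: [-0.6, 0.6, 0.3]
width: 1.001
finger_force: 0.0
```

```bash
python3 go.py 404.4 -237.8 260 -30.4 404.4 -237.8 196 -30.4;python3 -c "
from h import *
cv2.imwrite('pics/s5.png',cv2.resize(grab('scene')['pixels'][60:310,180:480,::-1],None,fx=2,fy=2))"; python3 go.py
```

```text
t 16.5 pos [ 403.7 -237.4  318.1] yaw -30.2 q7 0.14 q1 -0.07 w 1.001 ff 0.0 F [-0.6  0.6  0.3]
shift [0.     0.0019 0.1452] turn [ 0.     -0.0002  0.0019] rows 1.2
shift [0.   0.   0.16] turn [0. 0. 0.] rows 1.3
t 16.55 pos [ 403.5 -237.7  318.1] yaw -30.2 q7 0.14 q1 -0.07 w 0.999 ff 0.0 F [0.5 0.1 0.9]
```

View pics/s5.png

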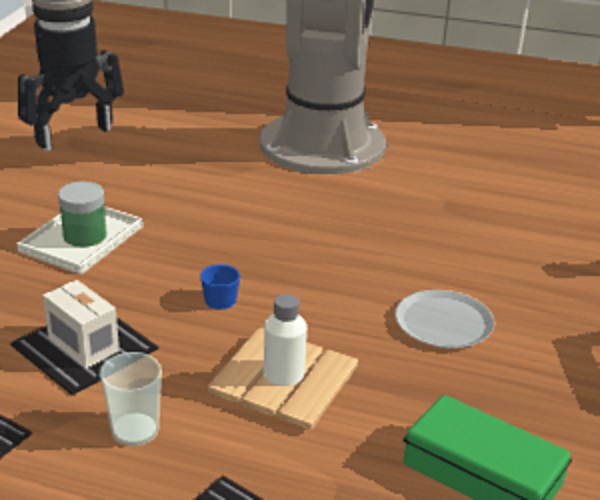

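The bottle stands upright on the slats, at crop (285,345), and the gripper is over the jar. I'll descend and grip it.

>>> {"method": "step_arm", "body": {
  "plan": [
    [1,[0,0.002,0.1],[0,0,0]],
    [1,[0,0.002,0.18],[0,0,0]],
    [1,[0,0.002,0.23],[0,0,0]],
    [1,[0,0.002,0.23],[0,0,0]],
    [1,[0,0.002,0.23],[0,0,0]]
  ]
}}

```text
clock: 17.05
tool_pos: [403.8, -239.0, 226.4]
eef_rot: [0.0, 0.867, 0.498, -0.0]
contact_force: [0.8, -1.0, 1.0]
width: 1.004
finger_force: 0.0
```

>>> {"method": "step_arm", "body": {
  "plan": [
    [1,[0,0,0.04],[0,0,0]],
    [1,[0,0,0.075],[0,0,0]],
    [1,[0,0,0.075],[0,0,0]],
    [1,[0,0,0.075],[0,0,0]],
    [1,[0,0,0.075],[0,0,0]]
  ]
}}

```text
clock: 17.55
tool_pos: [404.2, -239.6, 197.5]
eef_rot: [0.001, 0.868, 0.497, 0.001]
contact_force: [-0.1, 0.6, -0.1]
width: 0.997
finger_force: 0.0
```

```bash
python3 go.py 404.4 -237.8 196 -30.4; python3 -c "
from cell import ctrl;print(ctrl.read_state()['qpos'].round(2))"
```

```text
t 17.55 pos [ 404.2 -239.6  197.5] yaw -30.4 q7 0.28 q1 0.02 w 0.997 ff 0.0 F [-0.1  0.6 -0.1]
shift [ 0.004  -0.0018  0.0037] turn [ 0.0015 -0.0002  0.0004] rows 0.0
[ 0.02  0.43  0.6   2.   -0.34  0.8   0.28]
```

>>> {"method": "step_arm", "body": {
  "plan": [
    [0.5,[0.002,-0.001,0.002],[0,0,0]],
    [0.5,[0.003,-0.002,0.003],[0,0,0]],
    [0.5,[0.003,-0.002,0.003],[0,0,0]],
    [0.5,[0.003,-0.002,0.003],[0,0,0]],
    [0.5,[0.003,-0.002,0.003],[0,0,0]]
  ],
  "force": 45
}}

```text
clock: 18.05
tool_pos: [403.3, -237.8, 195.9]
eef_rot: [-0.0, 0.868, 0.497, 0.0]
contact_force: [-1.9, 1.4, 7.7]
width: 0.72
finger_force: 43.1
```

>>> {"method": "step_arm", "body": {
  "plan": [
    [0.5,[0,0,0],[0,0,0]],
    [0.5,[0,0,0],[0,0,0]],
    [0.5,[0,0,0],[0,0,0]]
  ]
}}

```text
clock: 18.35
tool_pos: [403.3, -237.8, 195.9]
eef_rot: [-0.0, 0.868, 0.497, 0.0]
contact_force: [-1.9, 0.8, 6.7]
width: 0.721
finger_force: 43.1
```

```bash
python3 go.py 404 -239 300 -30.4 435 -110 360 -14 445 15 370 2 440 145 360 18 433 279 310 33 433 279 203 33
```

```text
t 18.35 pos [ 403.3 -237.8  195.9] yaw -30.4 q7 0.28 q1 0.02 w 0.721 ff 43.1 F [-1.9  0.8  6.7]
shift [-0.0016  0.0031 -0.2603] turn [ 0.     -0.0004  0.0004] rows 2.1
shift [ 0.3174 -0.0964 -0.15  ] turn [ 0.      0.     -0.1431] rows 2.9
shift [ 0.3093 -0.0513 -0.025 ] turn [ 0.      0.     -0.1396] rows 2.5
shift [ 0.3252 -0.0012  0.025 ] turn [ 0.      0.     -0.1396] rows 2.6
shift [0.324  0.0869 0.125 ] turn [ 0.      0.     -0.1309] rows 2.9
shift [0.     0.     0.2675] turn [0. 0. 0.] rows 2.1
```

>>> {"method": "step_arm", "body": {
  "plan": [
    [0.5,[0,0,-0.06],[0,0,0]],
    [0.5,[0,0,-0.15],[0,0,0]],
    [0.5,[0,0,-0.26],[0,0,0]],
    [0.5,[0,0,-0.26],[0,0,0]]
  ]
}}

```text
clock: 18.75
tool_pos: [405.2, -239.5, 304.0]
eef_rot: [0.005, 0.868, 0.497, 0.004]
contact_force: [1.3, 0.3, -2.5]
width: 0.72
finger_force: 46.2
```

>>> {"method": "step_arm", "body": {
  "plan": [
    [0.5,[0.1,-0.03,-0.05],[0,0,-0.045]],
    [0.5,[0.2,-0.06,-0.1],[0,0,-0.09]],
    [0.5,[0.3,-0.09,-0.15],[0,0,-0.135]],
    [0.5,[0.317,-0.096,-0.15],[0,0,-0.143]]
  ]
}}

```text
clock: 19.15
tool_pos: [436.3, -102.8, 360.1]
eef_rot: [-0.0, 0.784, 0.621, 0.003]
contact_force: [0.6, -0.3, -1.7]
width: 0.724
finger_force: 46.4
```

>>> {"method": "step_arm", "body": {
  "plan": [
    [0.5,[0.1,-0.017,0],[0,0,-0.045]],
    [0.5,[0.2,-0.034,-0.02],[0,0,-0.09]],
    [0.5,[0.3,-0.05,-0.025],[0,0,-0.135]],
    [0.5,[0.309,-0.051,-0.025],[0,0,-0.14]]
  ]
}}

```text
clock: 19.55
tool_pos: [444.0, 22.5, 367.7]
eef_rot: [-0.002, 0.69, 0.724, 0.001]
contact_force: [-0.4, -0.2, -3.2]
width: 0.72
finger_force: 46.3
```

>>> {"method": "step_arm", "body": {
  "plan": [
    [0.5,[0.1,0,0],[0,0,-0.045]],
    [0.5,[0.2,0,0.02],[0,0,-0.09]],
    [0.5,[0.3,-0.001,0.025],[0,0,-0.135]],
    [0.5,[0.325,-0.001,0.025],[0,0,-0.14]]
  ]
}}

```text
clock: 19.95
tool_pos: [437.6, 150.9, 356.8]
eef_rot: [-0.002, 0.583, 0.812, -0.0]
contact_force: [-0.8, 0.3, -2.5]
width: 0.723
finger_force: 46.3
```

```bash
python3 go.py 433 279 300 33 433 279 203 33; python3 -c "
from cell import ctrl;print(ctrl.read_state()['qpos'].round(2))"
```

```text
t 19.95 pos [437.6 150.9 356.8] yaw 18.6 q7 0.01 q1 -0.62 w 0.723 ff 46.3 F [-0.8  0.3 -2.5]
shift [0.3068 0.0918 0.1428] turn [-0.0014 -0.0018 -0.1255] rows 2.8
shift [0.     0.     0.2425] turn [0. 0. 0.] rows 1.9
[-0.62  0.17  0.29  1.82 -0.06  1.16  0.01]
```

>>> {"method": "step_arm", "body": {
  "plan": [
    [0.5,[0.1,0.03,0.02],[0,0,-0.04]],
    [0.5,[0.2,0.06,0.06],[0,0,-0.08]],
    [0.5,[0.29,0.085,0.11],[0,0,-0.12]],
    [0.5,[0.312,0.091,0.14],[0,0,-0.128]],
    [0.5,[0.312,0.091,0.14],[0,0,-0.128]]
  ]
}}

```text
clock: 20.45
tool_pos: [433.5, 276.4, 299.5]
eef_rot: [-0.002, 0.478, 0.878, -0.003]
contact_force: [-0.7, -0.4, -1.9]
width: 0.716
finger_force: 46.3
```

>>> {"method": "step_arm", "body": {
  "plan": [
    [0.5,[0,0,0],[0,0,0]],
    [0.5,[0,0,0],[0,0,0]],
    [0.5,[0,0,0],[0,0,0]]
  ]
}}

```text
clock: 20.75
tool_pos: [436.0, 274.2, 303.8]
eef_rot: [0.001, 0.48, 0.877, 0.001]
contact_force: [-0.3, 0.2, -2.3]
width: 0.716
finger_force: 46.3
```

```bash
python3 go.py 433 279 207 33 433 279 195.5 33; python3 -c "
import cv2,numpy as np
from h import *
# t3.png: saucer with bottle, arm above - use initial top frame image for edge check instead
im=cv2.imread('pics/top0.png');f=grab('top')
h=cv2.cvtColor(im,cv2.COLOR_BGR2LAB).astype(int)
m=(h[...,2]<146)&(h[...,1]<138);z=np.zeros(m.shape,np.uint8);cv2.circle(z,(190,269),27,1,-1)
w,q=rect(f,m&(z>0),10);print(q,cv2.minEnclosingCircle(w),cv2.fitEllipse(w))"
```

```text
t 20.75 pos [436.  274.2 303.8] yaw 32.6 q7 0.03 q1 -0.74 w 0.716 ff 46.3 F [-0.3  0.2 -2.3]
shift [ 1.420e-02 -2.000e-04  2.421e-01] turn [ 0.0008  0.0003 -0.0037] rows 1.9
shift [0.     0.     0.0287] turn [0. 0. 0.] rows 0.2
((433.24853515625, 278.8321533203125), (119.23886108398438, 120.78240203857422), 1.459079384803772) ((432.4284362792969, 278.5714111328125), 62.00761032104492) ((432.82476806640625, 278.7362365722656), (120.6805419921875, 121.26720428466797), 170.70069885253906)
```

>>> {"method": "step_arm", "body": {
  "plan": [
    [0.5,[0.013,0,0.08],[0,0,0]],
    [0.5,[0.013,0,0.16],[0,0,0]],
    [0.5,[0.013,0,0.236],[0,0,0]],
    [0.5,[0.013,0,0.236],[0,0,0]],
    [0.5,[0.013,0,0.236],[0,0,0]]
  ]
}}

```text
clock: 21.3
tool_pos: [432.7, 279.9, 209.1]
eef_rot: [0.0, 0.479, 0.878, 0.0]
contact_force: [0.8, 1.5, -2.7]
width: 0.721
finger_force: 46.2
```

>>> {"method": "step_arm", "body": {
  "plan": [
    [0.5,[0,0,0.01],[0,0,0]],
    [0.5,[0,0,0.01],[0,0,0]],
    [0.5,[0,0,0.01],[0,0,0]],
    [0.5,[0,0,0.01],[0,0,0]]
  ]
}}

```text
clock: 21.7
tool_pos: [432.6, 280.4, 205.3]
eef_rot: [0.0, 0.479, 0.878, 0.001]
contact_force: [-0.2, 0.6, -2.8]
width: 0.719
finger_force: 46.2
```

```bash
python3 go.py 433 279 195.5 33
```

```text
t 21.7 pos [432.6 280.4 205.3] yaw 32.8 q7 0.05 q1 -0.73 w 0.719 ff 46.2 F [-0.2  0.6 -2.8]
shift [-0.0036 -0.001   0.0245] turn [ 0.0008 -0.0001 -0.0019] rows 0.2
```

>>> {"method": "step_arm", "body": {
  "plan": [
    [0.5,[-0.003,-0.001,0.01],[0,0,0]],
    [0.5,[-0.003,-0.001,0.023],[0,0,0]],
    [0.5,[-0.003,-0.001,0.023],[0,0,0]],
    [0.5,[-0.003,-0.001,0.023],[0,0,0]],
    [0.5,[-0.003,-0.001,0.023],[0,0,0]]
  ]
}}

```text
clock: 22.2
tool_pos: [432.5, 278.9, 195.1]
eef_rot: [-0.0, 0.479, 0.878, -0.0]
contact_force: [-0.8, 0.3, -2.5]
width: 0.723
finger_force: 46.3
```

```bash
python3 go.py 433 279 195 33
```

```text
t 22.2 pos [432.5 278.9 195.1] yaw 32.8 q7 0.05 q1 -0.73 w 0.723 ff 46.3 F [-0.8  0.3 -2.5]
shift [-0.0005  0.0012  0.0002] turn [-0.0002  0.     -0.002 ] rows 0.0
```

>>> {"method": "step_arm", "body": {
  "plan": [
    [0.5,[0,0.001,0.0025],[0,0,0]],
    [0.5,[0,0.001,0.0025],[0,0,0]],
    [0.5,[0,0.001,0.0025],[0,0,0]]
  ]
}}

```text
clock: 22.5
tool_pos: [432.6, 279.0, 195.0]
eef_rot: [-0.0, 0.479, 0.878, -0.0]
contact_force: [-3.3, -2.1, 5.4]
width: 0.717
finger_force: 47.1
```

>>> {"method": "step_arm", "body": {
  "plan": [
    [0.8,[0,0,0],[0,0,0]],
    [1,[0,0,0],[0,0,0]],
    [1,[0,0,0],[0,0,0]],
    [1,[0,0,0],[0,0,0]],
    [1,[0,0,0],[0,0,0]]
  ]
}}

```text
clock: 23.0
tool_pos: [433.0, 279.3, 194.3]
eef_rot: [0.0, 0.479, 0.878, 0.0]
contact_force: [0.7, 0.3, -0.2]
width: 0.999
finger_force: 0.0
```

>>> {"method": "step_arm", "body": {
  "plan": [
    [1,[0,0,-0.05],[0,0,0]],
    [1,[0,0,-0.12],[0,0,0]],
    [1,[0,0,-0.22],[0,0,0]],
    [1,[0,0,-0.32],[0,0,0]],
    [1,[0,0,-0.38],[0,0,0]]
  ]
}}

```text
clock: 23.5
tool_pos: [433.5, 279.5, 349.7]
eef_rot: [0.001, 0.479, 0.878, 0.002]
contact_force: [0.1, -0.0, 0.4]
width: 0.999
finger_force: 0.0
```

```bash
python3 - <<'E'
from m import *
T=grab("top");S=grab("scene")
cv2.imwrite('pics/t6.png',cv2.resize(T['pixels'][112:312,158:408,::-1],None,fx=3,fy=3,interpolation=cv2.INTER_CUBIC))
p=T["pixels"].astype(int)
c=win((p.min(2)>110)&(p[...,0]-p[...,2]<60),T,(631,-128,71),65);c=cv2.morphologyEx(c.astype(np.uint8),cv2.MORPH_CLOSE,np.ones((3,3)));c=cv2.morphologyEx(c,cv2.MORPH_OPEN,np.ones((4,4)))
w,q=rect(T,c,71);print("carton",q)
h,l=measure(T)
w,q=rect(T,win(l[...,2]<148,T,(406,-244,14),105),14);print("tray",q)
w,q=rect(T,win((p[...,0]-p[...,2]>-1)&(p.max(2)-p.min(2)<12)&(p.max(2)<170)&(p.min(2)>80),T,(615,123,122),20),122);print("cap",cv2.minEnclosingCircle(w))
E
python3 go.py 545 145 350 5 610 0 350 -20 631 -128 320 -28.4
```

```text
carton ((627.5339965820312, -127.80364990234375), (79.9822998046875, 58.051570892333984), 64.47052764892578)
tray ((405.8606262207031, -242.85610961914062), (114.86507415771484, 146.91912841796875), 78.763671875)
cap ((616.2548828125, 122.79841613769531), 13.307892799377441)
t 23.6 pos [434.3 279.9 350.7] yaw 32.8 q7 0.02 q1 -0.75 w 1.0 ff 0.0 F [ 0.8  0.6 -0.1]
shift [-0.4334  0.05    0.002 ] turn [ 0.0046 -0.0015  0.2423] rows 3.5
shift [-0.3753  0.1303  0.    ] turn [0.     0.     0.2182] rows 3.2
shift [-0.2827  0.1588  0.075 ] turn [0.     0.     0.0733] rows 2.7
```

View pics/t6.png

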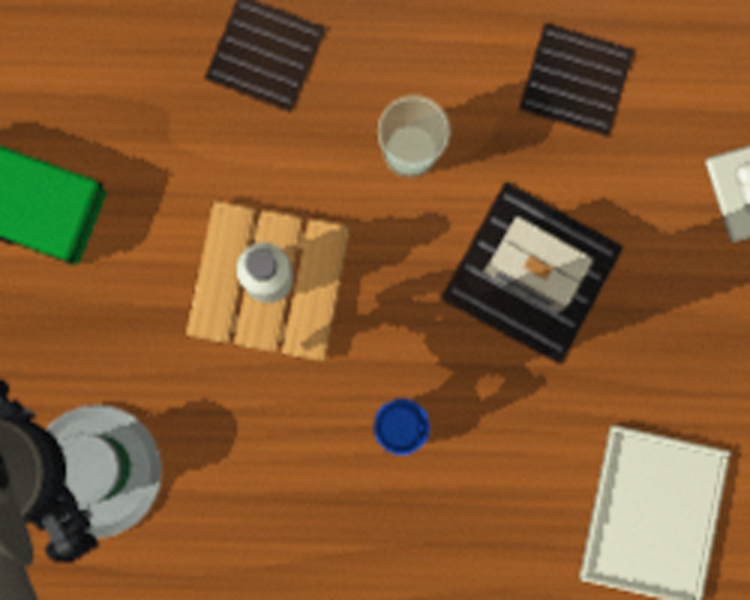

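The top view shows the bottle centred on the slats, with its cap at (616.3,122.8) against a target of (615,123). The jar is in the saucer and the carton is mid-mat. Next I'll pick up the carton again.

>>> {"method": "step_arm", "body": {
  "plan": [
    [1,[-0.433,0.05,0],[0,0,0.242]],
    [1,[-0.433,0.05,0],[0,0,0.242]],
    [1,[-0.433,0.05,0],[0,0,0.242]],
    [1,[-0.433,0.05,0],[0,0,0.242]],
    [1,[-0.433,0.05,0],[0,0,0.242]]
  ]
}}

```text
clock: 24.1
tool_pos: [545.5, 138.8, 345.1]
eef_rot: [0.002, 0.679, 0.734, -0.002]
contact_force: [-0.8, 0.9, 0.1]
width: 1.002
finger_force: 0.0
```

>>> {"method": "step_arm", "body": {
  "plan": [
    [1,[-0.375,0.13,0],[0,0,0.218]],
    [1,[-0.375,0.13,0],[0,0,0.218]],
    [1,[-0.375,0.13,0],[0,0,0.218]],
    [1,[-0.375,0.13,0],[0,0,0.218]],
    [1,[-0.375,0.13,0],[0,0,0.218]]
  ]
}}

```text
clock: 24.6
tool_pos: [608.3, -2.3, 345.2]
eef_rot: [-0.0, 0.82, 0.573, -0.001]
contact_force: [-0.7, 0.9, 0.0]
width: 0.999
finger_force: 0.0
```

>>> {"method": "step_arm", "body": {
  "plan": [
    [1,[-0.283,0.159,0.075],[0,0,0.073]],
    [1,[-0.283,0.159,0.075],[0,0,0.073]],
    [1,[-0.283,0.159,0.075],[0,0,0.073]],
    [1,[-0.283,0.159,0.075],[0,0,0.073]],
    [1,[-0.283,0.159,0.075],[0,0,0.073]]
  ]
}}

```text
clock: 25.1
tool_pos: [629.6, -126.2, 315.2]
eef_rot: [-0.002, 0.858, 0.514, 0.0]
contact_force: [-0.6, 1.6, 0.5]
width: 1.002
finger_force: 0.0
```

>>> {"method": "step_arm", "body": {
  "plan": [
    [1,[0,0,0],[0,0,0]],
    [1,[0,0,0],[0,0,0]],
    [1,[0,0,0],[0,0,0]]
  ]
}}

```text
clock: 25.4
tool_pos: [630.0, -126.3, 316.5]
eef_rot: [-0.0, 0.858, 0.514, 0.001]
contact_force: [-1.0, -0.2, -0.3]
width: 1.0
finger_force: 0.0
```

```bash
python3 go.py 630.5 -128 240 -28.4 630.5 -128 194 -28.4
```

```text
t 25.4 pos [ 630.  -126.3  316.5] yaw -28.1 q7 -0.11 q1 -0.15 w 1.0 ff 0.0 F [-1.  -0.2 -0.3]
shift [-0.0035  0.0031  0.1914] turn [-0.0001 -0.0007  0.0026] rows 1.5
shift [0.    0.    0.115] turn [0. 0. 0.] rows 0.9
```

>>> {"method": "step_arm", "body": {
  "plan": [
    [1,[-0.003,0.003,0.1],[0,0,0.002]],
    [1,[-0.003,0.003,0.19],[0,0,0.002]],
    [1,[-0.003,0.003,0.19],[0,0,0.002]],
    [1,[-0.003,0.003,0.19],[0,0,0.002]],
    [1,[-0.003,0.003,0.19],[0,0,0.002]]
  ]
}}

```text
clock: 25.9
tool_pos: [631.3, -130.3, 242.9]
eef_rot: [0.002, 0.859, 0.511, 0.002]
contact_force: [0.2, 1.2, -0.6]
width: 0.999
finger_force: 0.0
```

>>> {"method": "step_arm", "body": {
  "plan": [
    [1,[0,0,0.06],[0,0,0]],
    [1,[0,0,0.114],[0,0,0]],
    [1,[0,0,0.114],[0,0,0]],
    [1,[0,0,0.114],[0,0,0]],
    [1,[0,0,0.114],[0,0,0]]
  ]
}}

```text
clock: 26.4
tool_pos: [631.3, -130.6, 197.2]
eef_rot: [0.002, 0.86, 0.511, 0.002]
contact_force: [-0.2, -0.5, 0.9]
width: 0.998
finger_force: 0.0
```

```bash
python3 go.py 630.5 -128 194.5 -28.4
```

```text
t 26.4 pos [ 631.3 -130.6  197.2] yaw -28.5 q7 -0.06 q1 -0.12 w 0.998 ff 0.0 F [-0.2 -0.5  0.9]
shift [ 0.0047 -0.0048  0.0067] turn [ 0.0021 -0.0006 -0.0011] rows 0.1
```

>>> {"method": "step_arm", "body": {
  "plan": [
    [1,[0.003,-0.004,0.005],[0,0,0]],
    [1,[0.003,-0.004,0.005],[0,0,0]],
    [1,[0.003,-0.004,0.005],[0,0,0]],
    [0.4,[0.003,-0.004,0.005],[0,0,0]],
    [0.4,[0.003,-0.004,0.005],[0,0,0]]
  ],
  "force": 40
}}

```text
clock: 26.9
tool_pos: [629.3, -128.4, 192.8]
eef_rot: [0.0, 0.86, 0.511, 0.0]
contact_force: [1.3, 0.1, 1.2]
width: 0.697
finger_force: 0.0
```

>>> {"method": "step_arm", "body": {
  "plan": [
    [0.4,[0,0,0],[0,0,0]],
    [0.4,[0,0,0],[0,0,0]],
    [0.4,[0,0,0],[0,0,0]],
    [0.4,[0,0,0],[0,0,0]],
    [0.4,[0,0,0],[0,0,0]]
  ]
}}

```text
clock: 27.4
tool_pos: [629.6, -128.5, 192.9]
eef_rot: [0.0, 0.86, 0.511, 0.0]
contact_force: [1.9, -1.0, 0.9]
width: 0.585
finger_force: 41.3
```

```bash
python3 go.py 630.5 -128 300 -28.4 520 -185 310 -64 406 -244 280 -101.2 406 -244 205 -101.2; python3 -c "
from cell import ctrl;print(ctrl.read_state()['qpos'].round(2))"
```

```text
t 27.4 pos [ 629.6 -128.5  192.9] yaw -28.5 q7 -0.06 q1 -0.12 w 0.585 ff 41.3 F [ 1.9 -1.   0.9]
shift [ 0.0023  0.0017 -0.2677] turn [ 0.0005 -0.     -0.0012] rows 2.1
shift [-0.2567 -0.1752 -0.025 ] turn [0.     0.     0.3107] rows 4.1
shift [-0.3208  0.0076  0.075 ] turn [0.     0.     0.3246] rows 4.3
shift [0.     0.     0.1875] turn [0. 0. 0.] rows 1.5
[-0.12  0.71  0.47  1.5  -0.36  1.01 -0.06]
```

>>> {"method": "step_arm", "body": {
  "plan": [
    [0.4,[0,0,-0.06],[0,0,0]],
    [0.4,[0,0,-0.15],[0,0,0]],
    [0.4,[0,0,-0.268],[0,0,0]],
    [0.4,[0,0,-0.268],[0,0,0]]
  ]
}}

```text
clock: 27.8
tool_pos: [631.3, -129.3, 306.7]
eef_rot: [0.004, 0.859, 0.511, 0.005]
contact_force: [1.9, -1.1, -2.2]
width: 0.582
finger_force: 41.2
```

>>> {"method": "step_arm", "body": {
  "plan": [
    [0.4,[-0.06,-0.04,-0.01],[0,0,0.07]],
    [0.4,[-0.12,-0.08,-0.02],[0,0,0.14]],
    [0.4,[-0.18,-0.12,-0.025],[0,0,0.21]],
    [0.4,[-0.257,-0.175,-0.025],[0,0,0.28]],
    [0.4,[-0.257,-0.175,-0.025],[0,0,0.31]]
  ]
}}

```text
clock: 28.3
tool_pos: [512.2, -189.0, 308.0]
eef_rot: [-0.001, 0.976, 0.218, -0.005]
contact_force: [0.3, -1.2, -2.7]
width: 0.586
finger_force: 41.4
```

>>> {"method": "step_arm", "body": {
  "plan": [
    [0.4,[-0.08,0.002,0],[0,0,0.07]],
    [0.4,[-0.16,0.004,0.02],[0,0,0.14]],
    [0.4,[-0.24,0.006,0.05],[0,0,0.21]],
    [0.4,[-0.321,0.008,0.075],[0,0,0.28]],
    [0.4,[-0.321,0.008,0.075],[0,0,0.324]]
  ]
}}

```text
clock: 28.8
tool_pos: [398.3, -245.8, 277.3]
eef_rot: [-0.001, 0.995, -0.104, -0.005]
contact_force: [-1.1, 0.7, -2.3]
width: 0.581
finger_force: 41.3
```

>>> {"method": "step_arm", "body": {
  "plan": [
    [0.4,[0,0,0],[0,0,0]],
    [0.4,[0,0,0],[0,0,0]],
    [0.4,[0,0,0],[0,0,0]],
    [0.4,[0,0,0],[0,0,0]]
  ]
}}

```text
clock: 29.2
tool_pos: [405.4, -243.8, 279.9]
eef_rot: [0.0, 0.995, -0.096, 0.0]
contact_force: [-0.4, 0.5, -3.7]
width: 0.583
finger_force: 41.3
```

```bash
python3 go.py 406 -244 206 -101.2; python3 -c "
from h import *
cv2.imwrite('pics/s7.png',cv2.resize(grab('scene')['pixels'][60:310,150:450,::-1],None,fx=2,fy=2))"; python3 go.py
```

```text
t 29.2 pos [ 405.4 -243.8  279.9] yaw -101.0 q7 -0.93 q1 -0.21 w 0.583 ff 41.3 F [-0.4  0.5 -3.7]
shift [0.0016 0.0002 0.1848] turn [ 0.     -0.0001  0.0014] rows 1.5
t 29.25 pos [ 405.3 -243.9  279.9] yaw -101.1 q7 -0.93 q1 -0.21 w 0.58 ff 41.3 F [ 1.2  0.1 -2.1]
```

View pics/s7.png

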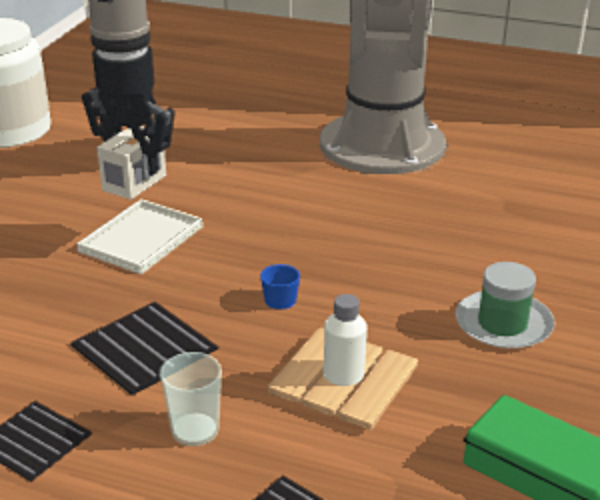

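The carton hangs square over the tray, at crop (132,165) above the tray at (140,235). The jar stands in the saucer and the bottle on the slats. I'll lower it.

>>> {"method": "step_arm", "body": {
  "plan": [
    [0.4,[0.001,0,0.08],[0,0,0.001]],
    [0.4,[0.001,0,0.15],[0,0,0.001]],
    [0.4,[0.001,0,0.185],[0,0,0.001]],
    [0.4,[0.001,0,0.185],[0,0,0.001]],
    [0.4,[0.001,0,0.185],[0,0,0.001]]
  ]
}}

```text
clock: 29.75
tool_pos: [405.5, -244.8, 206.5]
eef_rot: [0.0, 0.995, -0.098, 0.0]
contact_force: [-0.2, 0.1, -2.2]
width: 0.582
finger_force: 41.2
```

>>> {"method": "step_arm", "body": {
  "plan": [
    [0.4,[0,0,0],[0,0,0]],
    [0.4,[0,0,0],[0,0,0]],
    [0.4,[0,0,0],[0,0,0]]
  ]
}}

```text
clock: 30.05
tool_pos: [405.5, -244.6, 206.7]
eef_rot: [0.0, 0.995, -0.098, 0.001]
contact_force: [0.2, 0.2, -3.0]
width: 0.583
finger_force: 41.2
```

```bash
python3 go.py 406 -244 194 -101.2
```

```text
t 30.05 pos [ 405.5 -244.6  206.7] yaw -101.3 q7 -0.83 q1 -0.13 w 0.583 ff 41.2 F [ 0.2  0.2 -3. ]
shift [ 0.001  -0.0017  0.0318] turn [ 0.0001 -0.0009 -0.0007] rows 0.3
```

>>> {"method": "step_arm", "body": {
  "plan": [
    [0.4,[0.001,-0.001,0.015],[0,0,0]],
    [0.4,[0.001,-0.001,0.031],[0,0,0]],
    [0.4,[0.001,-0.001,0.031],[0,0,0]],
    [0.4,[0.001,-0.001,0.031],[0,0,0]],
    [0.4,[0.001,-0.001,0.031],[0,0,0]]
  ]
}}

```text
clock: 30.55
tool_pos: [405.3, -243.9, 193.2]
eef_rot: [-0.0, 0.995, -0.098, -0.0]
contact_force: [0.1, 0.1, -3.0]
width: 0.579
finger_force: 41.2
```

```bash
python3 go.py 406 -244 193 -101.2
```

```text
t 30.55 pos [ 405.3 -243.9  193.2] yaw -101.3 q7 -0.81 q1 -0.11 w 0.579 ff 41.2 F [ 0.1  0.1 -3. ]
shift [ 0.0017 -0.0002  0.0005] turn [-0.0001  0.0005 -0.0008] rows 0.0
```

>>> {"method": "step_arm", "body": {
  "plan": [
    [0.4,[0.001,0,0.003],[0,0,0]],
    [0.4,[0.001,0,0.003],[0,0,0]],
    [0.4,[0.001,0,0.003],[0,0,0]]
  ]
}}

```text
clock: 30.85
tool_pos: [405.5, -244.2, 192.8]
eef_rot: [-0.0, 0.995, -0.099, -0.0]
contact_force: [-3.6, 1.5, 5.3]
width: 0.581
finger_force: 42.2
```

>>> {"method": "step_arm", "body": {
  "plan": [
    [0.7,[0,0,0],[0,0,0]],
    [1,[0,0,0],[0,0,0]],
    [1,[0,0,0],[0,0,0]],
    [1,[0,0,0],[0,0,0]],
    [1,[0,0,0],[0,0,0]]
  ]
}}

```text
clock: 31.35
tool_pos: [406.1, -244.2, 192.3]
eef_rot: [0.0, 0.995, -0.098, 0.0]
contact_force: [-0.1, 0.4, -1.0]
width: 1.003
finger_force: 0.0
```

>>> {"method": "step_arm", "body": {
  "plan": [
    [1,[0,0,-0.05],[0,0,0]],
    [1,[0,0,-0.14],[0,0,0]],
    [1,[0,0,-0.25],[0,0,0]],
    [1,[0,0,-0.36],[0,0,0]],
    [1,[0,0,-0.45],[0,0,0]]
  ]
}}

```text
clock: 31.85
tool_pos: [405.8, -244.5, 374.7]
eef_rot: [0.0, 0.995, -0.099, 0.001]
contact_force: [0.4, -0.7, -0.1]
width: 0.999
finger_force: 0.0
```

```bash
python3 go.py 430 0 390 -60
```

```text
t 31.85 pos [ 405.8 -244.5  374.7] yaw -101.3 q7 -1.04 q1 -0.3 w 0.999 ff 0.0 F [ 0.4 -0.7 -0.1]
shift [-0.0607 -0.6113 -0.0387] turn [ 0.0005 -0.001  -0.3607] rows 4.9
```

Now I'll move the arm aside to check all three.

>>> {"method": "step_arm", "body": {
  "plan": [
    [1,[-0.06,-0.6,-0.04],[0,0,-0.36]],
    [1,[-0.06,-0.6,-0.04],[0,0,-0.36]],
    [1,[-0.06,-0.6,-0.04],[0,0,-0.36]],
    [1,[-0.06,-0.6,-0.04],[0,0,-0.36]],
    [1,[-0.06,-0.6,-0.04],[0,0,-0.36]]
  ]
}}

```text
clock: 32.35
tool_pos: [429.1, -1.3, 388.7]
eef_rot: [-0.001, 0.965, 0.262, 0.001]
contact_force: [0.8, -0.4, 0.1]
width: 0.997
finger_force: 0.0
```

>>> {"method": "step_arm", "body": {
  "plan": [
    [1,[0,0,0],[0,0,0]],
    [1,[0,0,0],[0,0,0]],
    [1,[0,0,0],[0,0,0]],
    [1,[0,0,0],[0,0,0]]
  ]
}}

```text
clock: 32.75
tool_pos: [429.3, -5.9, 388.2]
eef_rot: [0.0, 0.967, 0.256, -0.0]
contact_force: [0.5, 0.4, -0.5]
width: 1.001
finger_force: 0.0
```

```bash
python3 - <<'E'
from m import *
T=grab("top")
cv2.imwrite('pics/t8.png',cv2.resize(T['pixels'][112:312,158:408,::-1],None,fx=3,fy=3,interpolation=cv2.INTER_CUBIC))
p=T["pixels"].astype(int);R,G,B=p[...,0],p[...,1],p[...,2]
w,q=rect(T,win((R-B<12)&(G-R<9)&(R>85),T,(433,279,76),38),76);print("lid",cv2.minEnclosingCircle(w))
E
python3 go.py
```

```text
lid ((433.2393798828125, 279.030517578125), 39.58056640625)
t 32.8 pos [429.3  -5.7 388.2] yaw -60.3 q7 -1.01 q1 -0.7 w 0.996 ff 0.0 F [ 0.4 -0.   1. ]
```

View pics/t8.png

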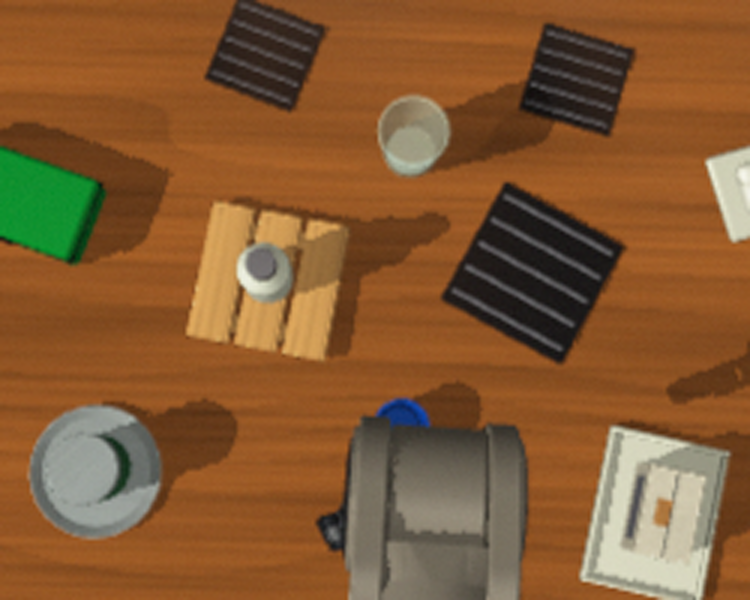

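```bash
python3 - <<'E'
from h import *
T=grab("top");fu=lambda c:[(c[0]+.5)/3-.5+158,(c[1]+.5)/3-.5+112]
print("carton",cast(T,fu((669,511)),71),"lid",cast(T,fu((80,468)),76),"tray floor",cast(T,fu((655,513)),14))
E
```

```text
carton [[ 411.25555456 -242.65548439]] lid [[435.95657167 279.88499742]] tray floor [[ 406.9879708  -242.65739525]]
```

```bash
python3 - <<'E'
from h import *
T=grab("top");k=12;u0,v0=346,250
a=cv2.resize(T["pixels"][v0:v0+66,u0:u0+60,::-1],None,fx=k,fy=k,interpolation=cv2.INTER_CUBIC)
def box(c,L,W,ang,z,col):
    b=cv2.boxPoints((c,(L,W),ang));p=proj(T,np.c_[b,np.full(4,z)]);cv2.polylines(a,[np.round((p-[u0,v0]+.5)*k).astype(np.int32)],True,col,1)
box((406,-244),80,50,-11.2,71,(0,0,255));box((406,-244),146,112,-11.2,14,(255,0,0));box((406,-244),136,102,-11.2,5,(255,0,255))
cv2.imwrite("pics/c9.png",cv2.resize(a,None,fx=.75,fy=.75))
E
```

```text
(no output)
```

View pics/c9.png

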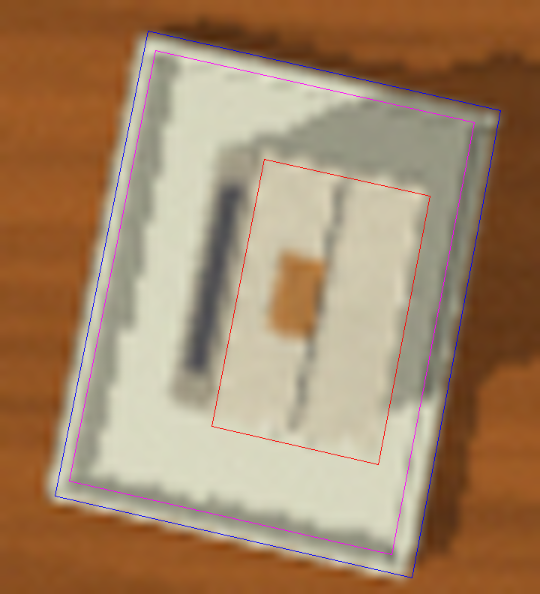

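The overlay shows the carton squared up with the tray and about 2 mm from centre, with its seam centre at (319,306) against (321,312). The bottle and jar are within about 3 mm, the mat is free and the bystanders I can see haven't moved. I'm handing it in.

```bash
python3 -c "
from cell import job;print(job.hand_in())"
```

```text
the job is handed in; nothing more can be done
None
```

The job is handed in at about 33 s: the jar is in the saucer, the carton is squared up in the tray and the bottle is on the slats, each upright and within about 3 mm of centre by the last camera measurements, and the mat is free again.

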